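# Finish the cross-stacked drying tower of fixture rails

### The arm

A 6-joint arm with a two-finger parallel gripper is mounted at the origin on the work surface. World frame = base frame: x ahead of the robot, y to its left, z up, the work surface at z = 0. Lengths are in mm, angles in degrees, forces in N, time in s.
With the tool pointing down it reaches from about 350 to 850 mm from the base axis. Payload 8.1 kg.
Tool frame: the origin (TCP) lies midway between the tips of the shut fingers; the grasp point (between the pads) lies 19 mm behind it (r.tcp_to_grasp is the distance from the TCP to the grasp point, in mm); z points along the fingers, y is the direction in which the jaws open and shut (so a half turn about z gives the same grasp; the last joint's range is limited). The gripper opens to 85 mm and grips with 20 to 120 N. Pads are 22 mm wide; open, the fingers measure 114 mm over their backs; the gripper's body (76 mm by 85 mm) begins 54 mm behind the grasp point. The pads swing forward as they close: fully open they stand 13 mm farther back than shut.
Start: joints at [-75.997, 7.471, 85.268, -0, 87.261, -4.893], TCP at [194.332, -567.662, 231.292] pointing down, gripper open.
Joint ranges: [-169.43, 169.43], [-51.17, 129.36], [1.28, 143.12], [-76.62, 256.62], [0, 156.53], [-152.29, 152.29]. Speed limits (degrees/s): [136.94, 136.94, 159.86, 180, 180, 180].

### API

Orientations are given as [roll, pitch, yaw] about the fixed x, y, z axes, in that order (R = Rz(yaw) Ry(pitch) Rx(roll)).
In Python, from bench import r gives the robot as it stands.
- The arm moves only by the tool jog_arm, never from a script. Its argument "targets" is a list of rows, each a list of 7 numbers: the shift along the tool's x, y, z in m, then the turn, a rotation vector about the tool's x, y, z in rad, then the closure, from 0 (fully open) to 1 (shut). In form: [[dx, dy, dz, wx, wy, wz, claw], ...]. A call has 1 to 5 rows; each row is the pose to reach, as a shift and turn from the pose commanded when the call began, along the tool's axes at that moment; what a row does not reach only later rows make up. A row lasts 1/12 s, in which the tool goes at most 41.7 mm and 7.16 degrees, less where a joint would pass 70% of its speed; a pose out of reach is approached as far as the arm can. A call with a gripper value outside its range is refused whole. The fingers move at their own pace and stop on an object; "newtons" is the grip in N (left out, the last holds). Time passes only in rows, so rows that repeat a pose let the fingers close. It gives the time, the measured TCP pose, the force and the opening at its end, in the units of the state.
- r.sense(): the state, without advancing time (a new reading comes with each control period).
- r.snapshot(name): name is "scene" or "top"; returns a dict with "pixels" (384x512x3 uint8, red, green, blue), "fx", "fy", "cx", "cy" (pixels), "origin" and "attitude" of the camera in the world. Camera axes: x right, y down, z forward; pixel columns grow to the right and rows downward; lengths in mm; the calibration is good to about 2 mm. A picture is of the moment at which its call begins. There is no depth.
- r.hand_in(): hands the job in, once; it reports no verdict.
The state is a dict: "time": time; "joint_pos": joint angles; "qd": joint speeds; "joint_efforts": joint torques, N m; "tool_pos": TCP position; "tcp_rot": TCP orientation; "ft_force": force on the tool from outside, world axes, zero at the start; "wrist_torque": the same for the moment, N m; "finger_gap": finger opening in mm.
Only numpy, scipy, OpenCV 4.12 (cv2) and the standard library are available. Lean on these libraries where they do the work, as an engineer would, in place of code of your own. Each camera call takes 0.05 s, during which the arm holds its last target.

### The job

Three washed aluminium rails are still on the sloped drain rack: finish the drying stack on the tray so that air gets round every rail. Lay two of them level and side by side across the two rails already there, square to them and one near each end, then lay the third across those two, over the middle and running the same way as the bottom rails. Set each rail down rather than dropping it, and do not shift the bottom rails or disturb the black clamp on the rack or anything else.

Things in the scene. Friction and masses are not known exactly. Their poses are not given: they have to be found in the camera images.
- rail_1: aluminium rail, bright flat bar 150 x 30 x 16 mm, 0.2 kg, all five alike. Origin: centre of its 150 x 30 underside; x along its length, y across the width, z through the thickness. One of the three to be stacked: it starts in one of the four slots of the drain rack, its length running up the 30 degree slope, its z square to the slope.
- rail_2: aluminium rail, bright flat bar 150 x 30 x 16 mm, 0.2 kg, all five alike. Origin: centre of its 150 x 30 underside; x along its length, y across the width, z through the thickness. One of the three to be stacked: it starts in one of the four slots of the drain rack, its length running up the 30 degree slope, its z square to the slope.
- rail_3: aluminium rail, bright flat bar 150 x 30 x 16 mm, 0.2 kg, all five alike. Origin: centre of its 150 x 30 underside; x along its length, y across the width, z through the thickness. One of the three to be stacked: it starts in one of the four slots of the drain rack, its length running up the 30 degree slope, its z square to the slope.
- base_1: aluminium rail, bright flat bar 150 x 30 x 16 mm, 0.2 kg, all five alike. Origin: centre of its 150 x 30 underside; x along its length, y across the width, z through the thickness. Bottom layer of the stack: lies loose on the tray grating, on the +y side of the tray's middle, along the tray's x within 4 degrees, 84 to 108 mm from its partner.
- base_2: aluminium rail, bright flat bar 150 x 30 x 16 mm, 0.2 kg, all five alike. Origin: centre of its 150 x 30 underside; x along its length, y across the width, z through the thickness. Bottom layer of the stack: lies loose on the tray grating, on the -y side of the tray's middle, along the tray's x within 4 degrees, 84 to 108 mm from its partner.
- rack: steel drain rack fixed to the bench, open tube frame 310 mm wide (y), 175 deep, 120 high, sloping up 30 degrees to its +x (roughly towards the robot; low edge on the far side). Origin on the bench under its middle. Rails rest on rubber bars 50 mm up- and downslope of their middles, against a toe ledge; under their middles it is open. Slots at y = -99, -33, 33, 99 mm (35 mm between rails); pins 13 mm tall between.
- tray: dark steel drying tray fixed on the bench, 240 (x) x 290 mm (y), rim 16 mm high, with a pale flat-bar grating inside whose top is 12 mm above the bench. Origin: under its centre, at bench height. The drying stack stands about its centre.
- clamp: black steel slotted strap clamp 150 x 32 x 16 mm, 0.4 kg, lying in the remaining slot of the drain rack (any of the four) in the same way as the rails (same origin and axes). Not part of the job.
- block: bright steel setup block 76 x 25 mm, 51 mm high, with small holes in its sides, standing on the tray grating near its -y end, beside the stack. Origin: centre of its underside, x along the 76 mm. Not part of the job.
- step_block: black steel step block 75 x 25 mm, 54 mm high, on the bench before the red bins. Origin: centre of its underside. Not part of the job.
- wrench: open-ended steel wrench 190 mm long lying on the bench at the right, near the vise. Not part of the job.
- mallet: mallet with an orange head, about 280 mm long, lying on the bench at the left. Not part of the job.
- cleaner: cleaner bottle with a red cap, 64 mm across, 170 mm high, standing on the bench in front of the red bins. Origin: centre of its underside. Not part of the job.
There are look-alikes about, which are no part of the job. Leave any brown or orange look-alike of the rail_3 alone. Leave any red look-alike of the rail_2 alone.

How it is judged (in metres and radians):
On the way, in this order (a step that is already met when the one before it is completed fails the run):
1. a first rail lies level across both bottom rails ((((z of rail_1 in the frame of tray between 0.024 and 0.032 m and angle between rail_1's own z axis and vertical below 0.08 rad and y of rail_1 in the frame of base_1 between -0.07 and -0.026 m and y of rail_1 in the frame of base_2 between 0.026 and 0.07 m and angle between the x axis of rail_1 and the x axis of base_1, either way round above 1.4 rad and x of rail_1 in the frame of base_1 between -0.068 and 0.068 m) and linear speed of rail_1 below 0.02 m/s) or ((z of rail_2 in the frame of tray between 0.024 and 0.032 m and angle between rail_2's own z axis and vertical below 0.08 rad and y of rail_2 in the frame of base_1 between -0.07 and -0.026 m and y of rail_2 in the frame of base_2 between 0.026 and 0.07 m and angle between the x axis of rail_2 and the x axis of base_1, either way round above 1.4 rad and x of rail_2 in the frame of base_1 between -0.068 and 0.068 m) and linear speed of rail_2 below 0.02 m/s) or ((z of rail_3 in the frame of tray between 0.024 and 0.032 m and angle between rail_3's own z axis and vertical below 0.08 rad and y of rail_3 in the frame of base_1 between -0.07 and -0.026 m and y of rail_3 in the frame of base_2 between 0.026 and 0.07 m and angle between the x axis of rail_3 and the x axis of base_1, either way round above 1.4 rad and x of rail_3 in the frame of base_1 between -0.068 and 0.068 m) and linear speed of rail_3 below 0.02 m/s))), for 0.2 s.
2. two rails lie side by side across the bottom rails, one near each end ((((z of rail_2 in the frame of tray between 0.024 and 0.032 m and angle between rail_2's own z axis and vertical below 0.08 rad and y of rail_2 in the frame of base_1 between -0.07 and -0.026 m and y of rail_2 in the frame of base_2 between 0.026 and 0.07 m and angle between the x axis of rail_2 and the x axis of base_1, either way round above 1.4 rad and x of rail_2 in the frame of base_1 between -0.068 and 0.068 m) and (z of rail_3 in the frame of tray between 0.024 and 0.032 m and angle between rail_3's own z axis and vertical below 0.08 rad and y of rail_3 in the frame of base_1 between -0.07 and -0.026 m and y of rail_3 in the frame of base_2 between 0.026 and 0.07 m and angle between the x axis of rail_3 and the x axis of base_1, either way round above 1.4 rad and x of rail_3 in the frame of base_1 between -0.068 and 0.068 m) and horizontal distance between rail_2 and rail_3 above 0.062 m and linear speed of each of rail_2, rail_3 below 0.02 m/s) or ((z of rail_1 in the frame of tray between 0.024 and 0.032 m and angle between rail_1's own z axis and vertical below 0.08 rad and y of rail_1 in the frame of base_1 between -0.07 and -0.026 m and y of rail_1 in the frame of base_2 between 0.026 and 0.07 m and angle between the x axis of rail_1 and the x axis of base_1, either way round above 1.4 rad and x of rail_1 in the frame of base_1 between -0.068 and 0.068 m) and (z of rail_3 in the frame of tray between 0.024 and 0.032 m and angle between rail_3's own z axis and vertical below 0.08 rad and y of rail_3 in the frame of base_1 between -0.07 and -0.026 m and y of rail_3 in the frame of base_2 between 0.026 and 0.07 m and angle between the x axis of rail_3 and the x axis of base_1, either way round above 1.4 rad and x of rail_3 in the frame of base_1 between -0.068 and 0.068 m) and horizontal distance between rail_1 and rail_3 above 0.062 m and linear speed of each of rail_1, rail_3 below 0.02 m/s) or ((z of rail_1 in the frame of tray between 0.024 and 0.032 m and angle between rail_1's own z axis and vertical below 0.08 rad and y of rail_1 in the frame of base_1 between -0.07 and -0.026 m and y of rail_1 in the frame of base_2 between 0.026 and 0.07 m and angle between the x axis of rail_1 and the x axis of base_1, either way round above 1.4 rad and x of rail_1 in the frame of base_1 between -0.068 and 0.068 m) and (z of rail_2 in the frame of tray between 0.024 and 0.032 m and angle between rail_2's own z axis and vertical below 0.08 rad and y of rail_2 in the frame of base_1 between -0.07 and -0.026 m and y of rail_2 in the frame of base_2 between 0.026 and 0.07 m and angle between the x axis of rail_2 and the x axis of base_1, either way round above 1.4 rad and x of rail_2 in the frame of base_1 between -0.068 and 0.068 m) and horizontal distance between rail_1 and rail_2 above 0.062 m and linear speed of each of rail_1, rail_2 below 0.02 m/s))), for 0.2 s.
At the end, for the whole second after the job is handed in: Two rails flat across the bottom pair: square within 10 degrees, centred within 20 mm, 62 mm or more apart; the third flat on them, parallel to the bottom rails within 10 degrees, its centre within 20 mm across and 28 mm along. All at rest; bottom rails moved under 15 mm, bystanders under 20 mm ((((z of rail_2 in the frame of tray between 0.024 and 0.032 m and angle between rail_2's own z axis and vertical below 0.08 rad and y of rail_2 in the frame of base_1 between -0.07 and -0.026 m and y of rail_2 in the frame of base_2 between 0.026 and 0.07 m and angle between the x axis of rail_2 and the x axis of base_1, either way round above 1.4 rad and x of rail_2 in the frame of base_1 between -0.068 and 0.068 m) and (z of rail_3 in the frame of tray between 0.024 and 0.032 m and angle between rail_3's own z axis and vertical below 0.08 rad and y of rail_3 in the frame of base_1 between -0.07 and -0.026 m and y of rail_3 in the frame of base_2 between 0.026 and 0.07 m and angle between the x axis of rail_3 and the x axis of base_1, either way round above 1.4 rad and x of rail_3 in the frame of base_1 between -0.068 and 0.068 m) and horizontal distance between rail_2 and rail_3 above 0.062 m and (z of rail_1 in the frame of tray between 0.04 and 0.048 m and angle between rail_1's own z axis and vertical below 0.08 rad and y of rail_1 in the frame of base_1 between -0.07 and -0.026 m and y of rail_1 in the frame of base_2 between 0.026 and 0.07 m and angle between the x axis of rail_1 and the x axis of base_1, either way round below 0.17 rad and x of rail_1 in the frame of base_1 between -0.028 and 0.028 m)) or ((z of rail_1 in the frame of tray between 0.024 and 0.032 m and angle between rail_1's own z axis and vertical below 0.08 rad and y of rail_1 in the frame of base_1 between -0.07 and -0.026 m and y of rail_1 in the frame of base_2 between 0.026 and 0.07 m and angle between the x axis of rail_1 and the x axis of base_1, either way round above 1.4 rad and x of rail_1 in the frame of base_1 between -0.068 and 0.068 m) and (z of rail_3 in the frame of tray between 0.024 and 0.032 m and angle between rail_3's own z axis and vertical below 0.08 rad and y of rail_3 in the frame of base_1 between -0.07 and -0.026 m and y of rail_3 in the frame of base_2 between 0.026 and 0.07 m and angle between the x axis of rail_3 and the x axis of base_1, either way round above 1.4 rad and x of rail_3 in the frame of base_1 between -0.068 and 0.068 m) and horizontal distance between rail_1 and rail_3 above 0.062 m and (z of rail_2 in the frame of tray between 0.04 and 0.048 m and angle between rail_2's own z axis and vertical below 0.08 rad and y of rail_2 in the frame of base_1 between -0.07 and -0.026 m and y of rail_2 in the frame of base_2 between 0.026 and 0.07 m and angle between the x axis of rail_2 and the x axis of base_1, either way round below 0.17 rad and x of rail_2 in the frame of base_1 between -0.028 and 0.028 m)) or ((z of rail_1 in the frame of tray between 0.024 and 0.032 m and angle between rail_1's own z axis and vertical below 0.08 rad and y of rail_1 in the frame of base_1 between -0.07 and -0.026 m and y of rail_1 in the frame of base_2 between 0.026 and 0.07 m and angle between the x axis of rail_1 and the x axis of base_1, either way round above 1.4 rad and x of rail_1 in the frame of base_1 between -0.068 and 0.068 m) and (z of rail_2 in the frame of tray between 0.024 and 0.032 m and angle between rail_2's own z axis and vertical below 0.08 rad and y of rail_2 in the frame of base_1 between -0.07 and -0.026 m and y of rail_2 in the frame of base_2 between 0.026 and 0.07 m and angle between the x axis of rail_2 and the x axis of base_1, either way round above 1.4 rad and x of rail_2 in the frame of base_1 between -0.068 and 0.068 m) and horizontal distance between rail_1 and rail_2 above 0.062 m and (z of rail_3 in the frame of tray between 0.04 and 0.048 m and angle between rail_3's own z axis and vertical below 0.08 rad and y of rail_3 in the frame of base_1 between -0.07 and -0.026 m and y of rail_3 in the frame of base_2 between 0.026 and 0.07 m and angle between the x axis of rail_3 and the x axis of base_1, either way round below 0.17 rad and x of rail_3 in the frame of base_1 between -0.028 and 0.028 m))) and linear speed of each of rail_1, rail_2, rail_3 below 0.02 m/s and distance of each of base_1, base_2 from where it was at the start of the episode below 0.015 m and distance of each of clamp, block, step_block, wrench, mallet, cleaner from where it was at the start of the episode below 0.02 m); the robot touches nothing.
It fails at once if a rail is dropped (falls freely by more than about 10 mm) ((linear speed of rail_1 above 0.45 m/s and contact force between the fingers and rail_1 below 0.05 N) or (linear speed of rail_2 above 0.45 m/s and contact force between the fingers and rail_2 below 0.05 N) or (linear speed of rail_3 above 0.45 m/s and contact force between the fingers and rail_3 below 0.05 N)).
It fails at once if a bottom-layer rail is shifted by more than 15 mm (distance of any of base_1, base_2 from where it was at the start of the episode above 0.015 m).
It fails at once if the black clamp on the rack is moved by more than 20 mm (distance of clamp from where it was at the start of the episode above 0.02 m).
It fails at once if another bystander (block, step block, wrench, mallet, bottle) is moved by more than 20 mm (distance of any of block, step_block, wrench, mallet, cleaner from where it was at the start of the episode above 0.02 m).
It also fails if it takes over 66 s, if anything falls off the work surface, if the arm or the gripper's body presses on something with over 40 N, if the wrist force passes 120 N, or if a joint passes its speed limit or range.

## Working session

There is one attempt and no reset: what is moved stays moved. The work goes in short steps, Python scripts to look and compute and a tool call to move; the robot and the scene stay as the last step left them, time stands still between calls to the robot, and variables do not carry over. Pictures are saved under pics/ and viewed, and the job is handed in when it is done.

Besides the shell and the picture viewer there is one more tool, called as name(argument=value, ...), one argument or row to a line, values as JSON. jog_arm: Moves the arm, as the interface text tells. Its arguments: {"type":"object","properties":{"targets":{"type":"array","items":{"type":"array","items":{"type":"number"}}},"newtons":{"type":"number"}},"required":["targets"]}

```bash
ls; mkdir -p pics; python3 - <<'E'
from bench import r
import cv2,pickle
print(r.sense())
d={}
for n in("scene","top"):
    s=r.snapshot(n); d[n]=s
    print(n,{k:v for k,v in s.items() if k!="pixels"})
    cv2.imwrite(f"pics/{n}0.png",s["pixels"][...,::-1])
pickle.dump(d,open("s0.pkl","wb"))
print(r.tcp_to_grasp)
E
```

```text
pics
{'time': 0.0, 'joint_pos': array([-7.59965319e+01,  7.51588003e+00,  8.53288035e+01,  5.29542622e-04,
        8.72605280e+01, -4.89347516e+00]), 'qd': array([ 0.06615893, -0.07318115, -0.1160047 , -0.05940931,  0.0556613 ,
        0.1557852 ]), 'joint_efforts': array([-1.99530332e-03, -5.69402111e+01, -5.00554812e+01, -1.80271982e-04,
        1.48454594e-02,  2.64481292e-05]), 'tool_pos': array([ 194.20935572, -567.12926696,  230.24093189]), 'tcp_rot': array([-1.79895217e+02, -9.50186835e-03,  1.88969088e+01]), 'ft_force': array([0.38965813, 0.81440909, 0.01892913]), 'wrist_torque': array([ 3.66906028e-02, -1.74511927e-02,  6.93380871e-05]), 'finger_gap': 85.52465352456214}
scene {'fx': 376.2422229105588, 'fy': 376.2422229105588, 'cx': 257.22244781130956, 'cy': 198.11688376806967, 'origin': array([1117.92246841,  610.13190769,  770.17126776]), 'attitude': array([-128.51392274,   -1.39932388,  135.90945947])}
top {'fx': 348.8511896224379, 'fy': 348.8511896224379, 'cx': 256.39244461451983, 'cy': 187.87311925148137, 'origin': array([ 345.22381389,   37.2935959 , 1111.09439201]), 'attitude': array([-172.44226447,   -0.59043836,  -90.51390563])}
18.700000000000003
```

View pics/scene0.png

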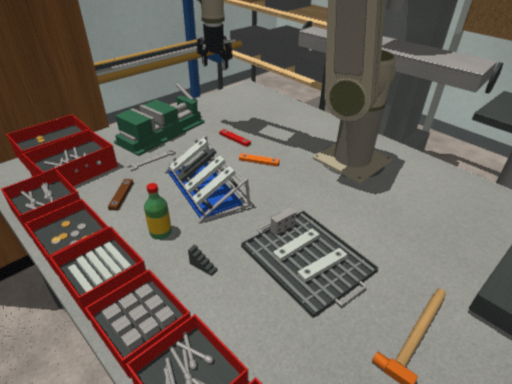

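View pics/top0.png

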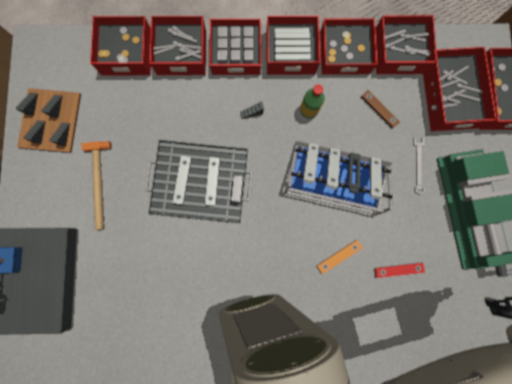

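```bash
python3 - <<'E'
import cv2,pickle
d=pickle.load(open("s0.pkl","rb"))
t=d["top"]["pixels"][...,::-1]; s=d["scene"]["pixels"][...,::-1]
cv2.imwrite("pics/c_rack.png",cv2.resize(t[135:225,275:400],None,fx=6,fy=6,interpolation=cv2.INTER_CUBIC))
cv2.imwrite("pics/c_tray.png",cv2.resize(t[130:230,140:260],None,fx=6,fy=6,interpolation=cv2.INTER_CUBIC))
cv2.imwrite("pics/c_rs.png",cv2.resize(s[125:225,160:260],None,fx=6,fy=6,interpolation=cv2.INTER_CUBIC))
E
```

```text
(no output)
```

View pics/c_rack.png

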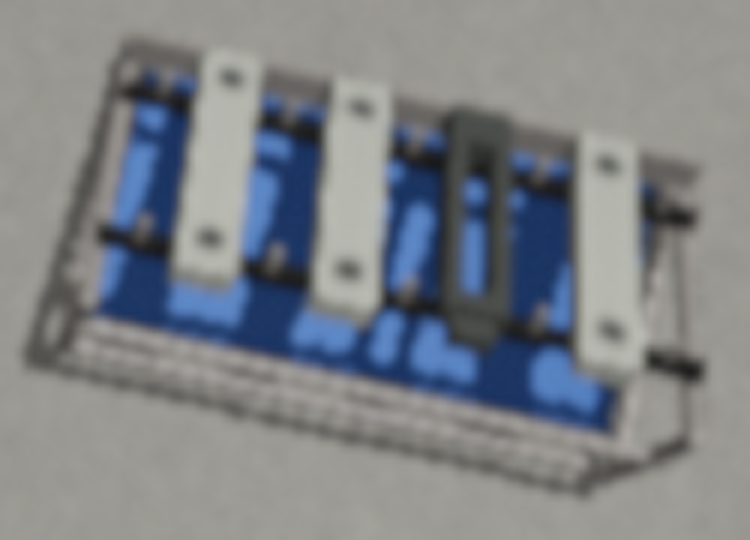

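View pics/c_tray.png

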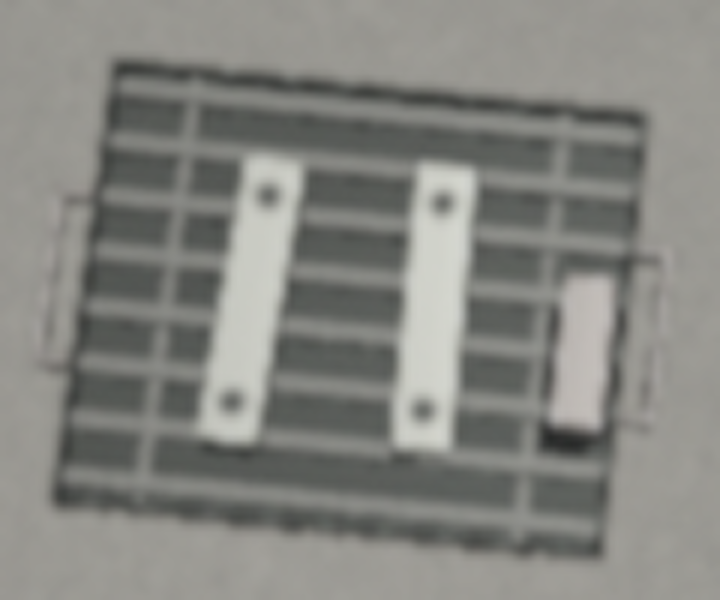

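View pics/c_rs.png

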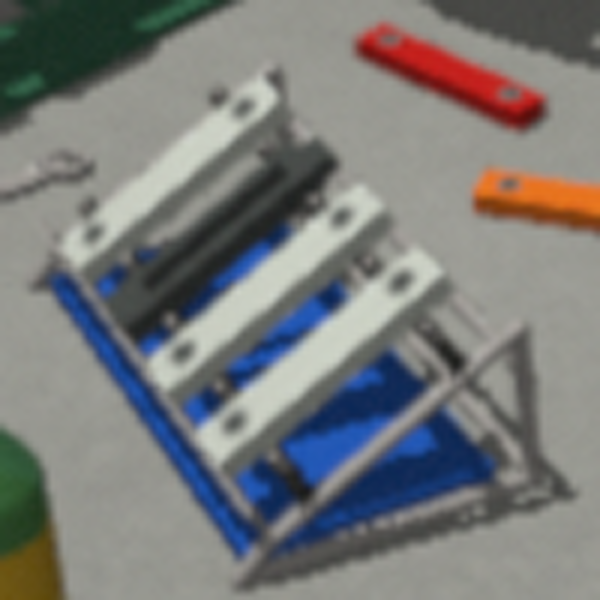

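```bash
cat > h.py <<'E'
import numpy as np,cv2,pickle
from scipy.spatial.transform import Rotation as Ro
def cam(s):
    Rw=Ro.from_euler('xyz',s['attitude'],degrees=True).as_matrix()
    K=np.array([[s['fx'],0,s['cx']],[0,s['fy'],s['cy']],[0,0,1]])
    return K,Rw,np.array(s['origin'])
def P(s):
    K,R,o=cam(s); return K@np.c_[R.T,-R.T@o]
def proj(s,X):
    h=P(s)@np.r_[X,1]; return h[:2]/h[2]
def ray(s,p,z):
    K,R,o=cam(s); d=R@np.linalg.solve(K,[p[0],p[1],1]); return o+d*(z-o[2])/d[2]
def tri(s1,p1,s2,p2):
    X=cv2.triangulatePoints(P(s1),P(s2),np.array(p1,float).reshape(2,1),np.array(p2,float).reshape(2,1))[:,0]
    return X[:3]/X[3]
def dark(s,p,rad=2.6):
    g=cv2.cvtColor(s['pixels'],cv2.COLOR_RGB2GRAY).astype(float)
    y,x=np.mgrid[:g.shape[0],:g.shape[1]]; c=np.array(p,float)
    for _ in range(5):
        m=np.hypot(x-c[0],y-c[1])<rad
        w=np.clip(np.percentile(g[m],60)-g[m],0,None)
        c=np.array([(x[m]*w).sum(),(y[m]*w).sum()])/w.sum()
    return c
E
python3 - <<'E'
from h import *
np.set_printoptions(precision=2,suppress=True)
d=pickle.load(open("s0.pkl","rb")); t=d["top"]; s=d["scene"]
f=lambda p,o:((np.array(p)+.5)/6-.5)+o
T={'A':[(232,77),(209,238)],'B':[(361,107),(348,269)],'D':[(610,163),(610,330)]}
S={'A':[(233,424),(400,280)],'B':[(182,352),(343,215)],'D':[(92,233),(243,107)]}
for k in T:
    Q=[]
    for a,b in zip(T[k],S[k]):
        a=f(a,(275,135)); b=f(b,(160,125)); a2=dark(t,a); b2=dark(s,b)
        X=tri(t,a,s,b); X2=tri(t,a2,s,b2)
        print(k,a,a2,b,b2,X,X2,'reproj',proj(t,X2)-a2,proj(s,X2)-b2); Q.append(X2)
    v=Q[1]-Q[0]; n=np.linalg.norm(v); print('  len',n,'slope',np.degrees(np.arcsin(v[2]/n)),'yaw',np.degrees(np.arctan2(v[1],v[0])),'mid',(Q[0]+Q[1])/2)
for k,L in {'b1':[(268,195),(231,402)],'b2':[(442,204),(423,410)]}.items():
    Q=[ray(t,dark(t,f(p,(140,130))),28) for p in L]
    v=Q[0]-Q[1]; print(k,Q,'len',np.linalg.norm(v),'yaw',np.degrees(np.arctan2(v[1],v[0])),'mid',(Q[0]+Q[1])/2)
# tray corners (grating/rim), rough
for p in [(115,65),(645,115),(600,550),(55,498)]:
    print('tray',ray(t,f(p,(140,130)),16))
E
```

```text
A [313.25 147.42] [313.12 147.61] [198.42 195.25] [198.58 194.98] [ 608.09 -150.38   60.63] [ 607.45 -150.     61.48] reproj [-0.34  0.33] [-0.4  -0.12]
A [309.42 174.25] [309.51 174.22] [226.25 171.25] [226.27 171.51] [ 514.69 -126.92  117.76] [ 514.74 -127.15  116.79] reproj [-0.38  0.35] [-0.41 -0.11]
  len 110.34772070532199 slope 30.083710549913324 yaw 166.15823132829945 mid [ 561.09 -138.58   89.13]
B [334.75 152.42] [334.77 152.62] [189.92 183.25] [190.  183.3] [ 591.54 -216.08   62.  ] [ 591.08 -216.29   61.45] reproj [-0.37  0.37] [-0.42 -0.13]
B [332.58 179.42] [332.63 179.54] [216.75 160.42] [216.37 160.78] [ 498.55 -192.91  118.46] [ 498.84 -193.87  116.6 ] reproj [-0.31  0.3 ] [-0.33 -0.09]
  len 109.78447498524024 slope 30.159080495790533 yaw 166.33724732960607 mid [ 544.96 -205.08   89.03]
D [376.25 161.75] [375.83 162.03] [174.92 163.42] [174.95 163.23] [ 561.31 -342.93   61.58] [ 560.9  -341.95   62.33] reproj [-0.21  0.23] [-0.23 -0.08]
D [376.25 189.58] [376.49 189.76] [200.08 142.42] [199.98 142.48] [ 468.35 -318.4   117.61] [ 467.98 -319.45  116.75] reproj [-0.32  0.33] [-0.32 -0.1 ]
  len 110.01255044057402 slope 29.646405542407752 yaw 166.38466987937875 mid [ 514.44 -330.7    89.54]
b1 [array([572.46, 251.93,  28.  ]), array([463.6 , 268.87,  28.  ])] len 110.1711981057468 yaw -8.845638037747316 mid [518.03 260.4   28.  ]
b2 [array([567.85, 160.3 ,  28.  ]), array([458.23, 169.57,  28.  ])] len 110.01093098282179 yaw -4.833385950710477 mid [513.04 164.94  28.  ]
tray [646.73 337.3   16.  ]
tray [617.48  53.49  16.  ]
tray [385.59  78.19  16.  ]
tray [415.03 362.05  16.  ]
```

Candidates in the top view:
- Bright bars in the rack at px (311,161), (334,166) and (376,176). These are the rails.
- Black clamp at (355,172), not a rail.
- Orange bar (340,257), red bar (400,270) and brown bar (380,108), all decoys.
- White bars in the bin at (292,40), and the base rails at (182,180) and (212,182).

The close crop shows three bright two-hole bars in rack slots 1, 2 and 4 from the left, with the slotted black clamp in slot 3. I'll work with the three bright bars.

```bash
cat > g.py <<'E'
import sys
from h import *
from bench import r
np.set_printoptions(precision=4,suppress=True)
TOP={'A':(561.1,-138.6,89.1),'B':(545.,-205.1,89.1),'D':(514.4,-330.7,89.3)}
def slope_R():
    y=np.radians(-13.65); f=np.array([np.cos(y),np.sin(y),0]); s,c=.5,np.cos(np.pi/6)
    n=f*s+np.array([0,0,c]); x=f*c-np.array([0,0,s])
    return np.c_[x,np.cross(-n,x),-n],n
def down(yaw): return Ro.from_euler('xyz',[180,0,yaw],degrees=True).as_matrix()
def grasp(k,h):   # TCP h mm above the grip pose, along the slope normal
    R,n=slope_R(); return np.array(TOP[k])+n*(h-27),R
C=np.array([515.5,212.7]); YB=-6.85
ex=np.array([np.cos(np.radians(YB)),np.sin(np.radians(YB))])
def place(i,h):   # i=+1,-1 cross rails; 0 top. h above the set-down
    if i: return np.r_[C+ex*45*i, 28+16-27+h],down(YB+90)
    return np.r_[C,44+16-27+h],down(YB)
def delta(pos,R):
    s=r.sense(); p=np.array(s['tool_pos']); Rc=Ro.from_euler('xyz',s['tcp_rot'],degrees=True).as_matrix()
    d=Rc.T@(np.array(pos)-p)/1000; w=Ro.from_matrix(Rc.T@R).as_rotvec()
    print('t',round(s['time'],2),'pos',p,'rot',s['tcp_rot'],'gap',round(s['finger_gap'],1),'F',s['ft_force'],'q',s['joint_pos'].round(0))
    print('target',np.round(pos,1),'DELTA',d,w,'n rows',max(np.linalg.norm(d)/.0417,np.degrees(np.linalg.norm(w))/7.16).round(1))
E
python3 - <<'E'
from g import *
delta(*grasp('D',0)); delta(*grasp('D',110)); delta((380,-420,330),slope_R()[0])
for i in(1,-1,0): print(place(i,0)[0])
print(ray(pickle.load(open("s0.pkl","rb"))["top"],(237,188),63))
E
```

```text
t 0.1 pos [ 194.2029 -567.179   230.3263] rot [-179.9041   -0.0088   18.893 ] gap 85.3 F [-0.3175 -0.5705  1.1386] q [-76.   8.  85.   0.  87.  -5.]
target [ 501.3 -327.5   65.9] DELTA [ 0.3681 -0.127   0.1647] [ 0.147  -0.509   0.5552] n rows 10.1
t 0.1 pos [ 194.2029 -567.179   230.3263] rot [-179.9041   -0.0088   18.893 ] gap 85.3 F [-0.3175 -0.5705  1.1386] q [-76.   8.  85.   0.  87.  -5.]
target [ 554.7 -340.5  161.2] DELTA [ 0.4145 -0.0976  0.0694] [ 0.147  -0.509   0.5552] n rows 10.3
t 0.1 pos [ 194.2029 -567.179   230.3263] rot [-179.9041   -0.0088   18.893 ] gap 85.3 F [-0.3175 -0.5705  1.1386] q [-76.   8.  85.   0.  87.  -5.]
target [ 380 -420  330] DELTA [ 0.2235 -0.0793 -0.0995] [ 0.147  -0.509   0.5552] n rows 6.2
[560.1788 207.3328  17.    ]
[470.8212 218.0672  17.    ]
[515.5 212.7  33. ]
[484.2464  83.9905  63.    ]
```

jog_arm(
  targets=[
    [0.11,-0.04,-0.05,0.07,-0.25,0.28,0.43],
    [0.22,-0.08,-0.1,0.147,-0.509,0.555,0.43],
    [0.22,-0.08,-0.1,0.147,-0.509,0.555,0.43],
    [0.22,-0.08,-0.1,0.147,-0.509,0.555,0.43],
    [0.22,-0.08,-0.1,0.147,-0.509,0.555,0.43],
  ],
  newtons=50,
)

```text
time: 0.52
tool_pos: [340.7, -449.1, 312.5]
tcp_rot: [-178.7, 24.0, -6.7]
ft_force: [-0.4, -1.7, 0.1]
finger_gap: 48.8
```

```bash
python3 - <<'E'
from g import *
delta(*grasp('D',110))
E
```

```text
t 0.52 pos [ 340.7179 -449.0534  312.4697] rot [-178.7396   24.0086   -6.7389] gap 48.8 F [-0.3708 -1.6722  0.1257] q [-49.  19.  67. -16. 113.  45.]
target [ 554.7 -340.5  161.2] DELTA [ 0.2441 -0.1316  0.0598] [ 0.0328 -0.1032  0.1087] n rows 6.8
```

jog_arm(
  targets=[
    [0.2,-0.11,0.05,0,0,0,0.43],
    [0.2,-0.11,0.05,0,0,0,0.43],
    [0.2,-0.11,0.05,0,0,0,0.43],
    [0.2,-0.11,0.05,0,0,0,0.43],
    [0.2,-0.11,0.05,0,0,0,0.43],
  ],
)

```text
time: 0.93
tool_pos: [497.1, -366.9, 198.8]
tcp_rot: [-178.5, 23.8, -6.4]
ft_force: [0.3, -0.6, 0.1]
finger_gap: 48.6
```

```bash
python3 - <<'E'
from g import *
delta(*grasp('D',110))
E
```

```text
t 0.93 pos [ 497.1421 -366.9401  198.8108] rot [-178.4967   23.8491   -6.3597] gap 48.6 F [ 0.2929 -0.5738  0.1142] q [-35.  33.  60. -10. 108.  60.]
target [ 554.7 -340.5  161.2] DELTA [ 0.0649 -0.0323  0.0133] [ 0.0315 -0.1057  0.1149] n rows 1.8
```

jog_arm(
  targets=[
    [0.04,-0.02,0.007,0.03,-0.105,0.115,0.43],
    [0.06,-0.03,0.013,0.03,-0.105,0.115,0.43],
    [0.06,-0.03,0.013,0.03,-0.105,0.115,0.43],
    [0.06,-0.03,0.013,0.03,-0.105,0.115,0.43],
  ],
)

```text
time: 1.27
tool_pos: [548.1, -341.1, 157.5]
tcp_rot: [-179.8, 30.5, -13.4]
ft_force: [-1.1, -0.5, 0.4]
finger_gap: 49.0
```

```bash
python3 - <<'E'
from g import *
delta(*grasp('D',110))
delta(*grasp('D',40))
E
```

```text
t 1.27 pos [ 548.1149 -341.1447  157.5458] rot [-179.845    30.5393  -13.3874] gap 49.0 F [-1.0539 -0.5318  0.4084] q [-31.  48.  46. -10. 116.  70.]
target [ 554.7 -340.5  161.2] DELTA [ 0.0036 -0.0022 -0.0063] [-0.0004  0.0094  0.0039] n rows 0.2
t 1.27 pos [ 548.1149 -341.1447  157.5458] rot [-179.845    30.5393  -13.3874] gap 49.0 F [-1.0539 -0.5318  0.4084] q [-31.  48.  46. -10. 116.  70.]
target [ 520.7 -332.2  100.6] DELTA [ 0.0042 -0.0022  0.0637] [-0.0004  0.0094  0.0039] n rows 1.5
```

jog_arm(
  targets=[
    [0.004,-0.002,0.03,0,0.009,0.004,0.43],
    [0.004,-0.002,0.055,0,0.009,0.004,0.43],
    [0.004,-0.002,0.055,0,0.009,0.004,0.43],
    [0.004,-0.002,0.055,0,0.009,0.004,0.43],
  ],
)

```text
time: 1.6
tool_pos: [524.8, -336.7, 116.9]
tcp_rot: [179.8, 29.4, -14.0]
ft_force: [-0.3, -0.3, 0.6]
finger_gap: 48.8
```

```bash
python3 - <<'E'
from g import *
delta(*grasp('D',0))
for n in ("scene","top"):
    s=r.snapshot(n); c=s["pixels"][...,::-1]
    c=c[90:220,140:280] if n=="scene" else c[130:230,300:420]
    cv2.imwrite(f"pics/pg_{n}.png",cv2.resize(c,None,fx=5,fy=5,interpolation=cv2.INTER_CUBIC))
E
```

```text
t 1.6 pos [ 524.838  -336.6803  116.9026] rot [179.7688  29.4039 -14.0044] gap 48.8 F [-0.2522 -0.2801  0.609 ] q [-32.  44.  55. -10. 109.  71.]
target [ 501.3 -327.5   65.9] DELTA [ 0.0032 -0.0034  0.0567] [ 0.001  -0.0104 -0.0054] n rows 1.4
```

View pics/pg_scene.png

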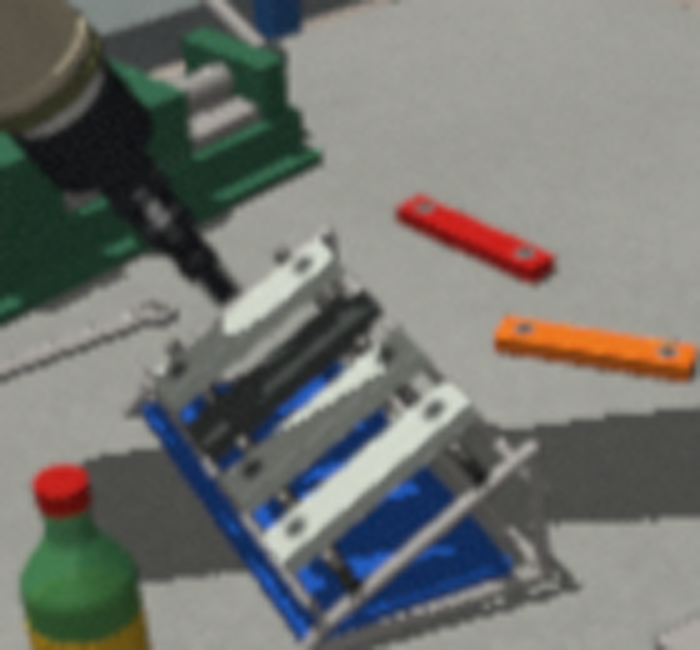

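View pics/pg_top.png

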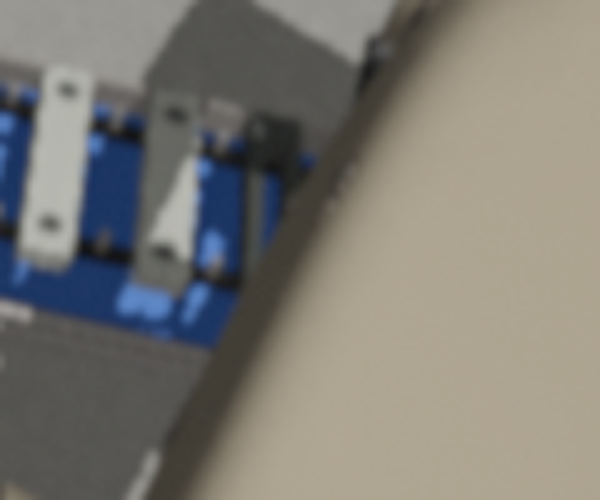

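The scene view shows the fingers over the middle of the last rail (about px 187,150). The arm hides it in the top view. Descending.

jog_arm(
  targets=[
    [0.003,-0.003,0.015,0,-0.01,-0.005,0.43],
    [0.003,-0.003,0.03,0,-0.01,-0.005,0.43],
    [0.003,-0.003,0.04,0,-0.01,-0.005,0.43],
    [0.003,-0.003,0.04,0,-0.01,-0.005,0.43],
  ],
)

```text
time: 2.03
tool_pos: [508.9, -328.7, 77.3]
tcp_rot: [180.0, 30.1, -13.6]
ft_force: [-0.9, 0.3, -0.4]
finger_gap: 48.7
```

```bash
python3 - <<'E'
from g import *
delta(*grasp('D',0))
E
```

```text
t 2.03 pos [ 508.9443 -328.7249   77.2594] rot [179.9905  30.1228 -13.5854] gap 48.7 F [-0.9459  0.2748 -0.4256] q [-32.  44.  60. -10. 105.  71.]
target [ 501.3 -327.5   65.9] DELTA [-0.001   0.0006  0.0137] [0.0007 0.0021 0.001 ] n rows 0.3
```

jog_arm(
  targets=[
    [-0.001,0.0005,0.013,0,0.002,0.001,0.43],
    [-0.001,0.0005,0.013,0,0.002,0.001,0.43],
    [-0.001,0.0005,0.013,0,0.002,0.001,0.5],
    [-0.001,0.0005,0.013,0,0.002,0.001,0.6],
    [-0.001,0.0005,0.013,0,0.002,0.001,0.75],
  ],
)

```text
time: 2.45
tool_pos: [503.9, -328.4, 69.7]
tcp_rot: [179.9, 29.7, -13.7]
ft_force: [-1.3, 1.4, -1.4]
finger_gap: 29.1
```

jog_arm(
  targets=[
    [0,0,0,0,0,0,0.8],
    [0,0,0,0,0,0,0.8],
    [0,0,0,0,0,0,0.8],
  ],
)

```text
time: 2.7
tool_pos: [503.8, -328.4, 69.6]
tcp_rot: [179.9, 29.7, -13.7]
ft_force: [2.1, 0.9, 6.5]
finger_gap: 29.2
```

```bash
python3 - <<'E'
from g import *
delta(*grasp('D',0)); delta(*grasp('D',100))
E
```

```text
t 2.7 pos [ 503.8451 -328.4117   69.5521] rot [179.8582  29.7366 -13.6928] gap 29.2 F [2.1487 0.9081 6.4547] q [-32.  43.  61. -10. 103.  71.]
target [ 501.3 -327.5   65.9] DELTA [-0.0005 -0.0003  0.0045] [ 0.0021 -0.0046 -0.0007] n rows 0.1
t 2.7 pos [ 503.8451 -328.4117   69.5521] rot [179.8582  29.7366 -13.6928] gap 29.2 F [2.1487 0.9081 6.4547] q [-32.  43.  61. -10. 103.  71.]
target [ 549.9 -339.3  152.5] DELTA [-0.0001 -0.0001 -0.0955] [ 0.0021 -0.0046 -0.0007] n rows 2.3
```

jog_arm(
  targets=[
    [0,0,0,0,0,0,0.5],
    [0,0,0,0,0,0,0.5],
    [0,0,0.0045,0.002,-0.004,0,0.5],
    [0,0,0.0045,0.002,-0.004,0,0.5],
    [0,0,0.0045,0.002,-0.004,0,0.55],
  ],
)

```text
time: 3.12
tool_pos: [500.2, -327.3, 63.6]
tcp_rot: [-180.0, 30.2, -13.7]
ft_force: [0.2, 0.6, -0.3]
finger_gap: 38.6
```

jog_arm(
  targets=[
    [0,0,0,0,0,0,0.7],
    [0,0,0,0,0,0,0.8],
    [0,0,0,0,0,0,0.8],
  ],
)

```text
time: 3.37
tool_pos: [500.6, -327.5, 64.2]
tcp_rot: [-180.0, 30.1, -13.7]
ft_force: [-0.2, -0.1, -1.9]
finger_gap: 29.5
```

```bash
python3 - <<'E'
from g import *
delta(*grasp('D',0)); delta(*grasp('D',100))
E
```

```text
t 3.37 pos [ 500.6102 -327.473    64.1939] rot [-179.98     30.1052  -13.679 ] gap 29.5 F [-0.2226 -0.0888 -1.8922] q [-32.  44.  62. -10. 103.  71.]
target [ 501.3 -327.5   65.9] DELTA [-0.0003 -0.0001 -0.0018] [-0.0006  0.0018 -0.0004] n rows 0.0
t 3.37 pos [ 500.6102 -327.473    64.1939] rot [-179.98     30.1052  -13.679 ] gap 29.5 F [-0.2226 -0.0888 -1.8922] q [-32.  44.  62. -10. 103.  71.]
target [ 549.9 -339.3  152.5] DELTA [-0.0005 -0.0002 -0.1018] [-0.0006  0.0018 -0.0004] n rows 2.4
```

jog_arm(
  targets=[
    [0,0,-0.015,0,0,0,0.8],
    [0,0,-0.04,0,0,0,0.8],
    [0,0,-0.07,0,0,0,0.8],
    [0,0,-0.1,0,0,0,0.8],
    [0,0,-0.12,0,0,0,0.8],
  ],
)

```text
time: 3.78
tool_pos: [560.6, -342.1, 171.0]
tcp_rot: [180.0, 29.9, -13.7]
ft_force: [0.2, -0.1, -2.0]
finger_gap: 29.4
```

```bash
python3 - <<'E'
from g import *
delta((500,-150,300),down(30)); delta((540,200,200),down(YB+90))
s=r.snapshot("scene"); c=s["pixels"][...,::-1]
cv2.imwrite("pics/l1.png",cv2.resize(c[60:240,120:320],None,fx=3,fy=3))
E
```

```text
t 3.78 pos [ 560.6283 -342.1427  171.0281] rot [179.9619  29.9136 -13.6914] gap 29.4 F [ 0.1622 -0.0701 -2.0303] q [-31.  49.  42. -10. 117.  70.]
target [ 500 -150  300] DELTA [-0.1548 -0.1723 -0.0598] [-0.1984  0.4966 -0.7446] n rows 7.3
t 3.78 pos [ 560.6283 -342.1427  171.0281] rot [179.9619  29.9136 -13.6914] gap 29.4 F [ 0.1622 -0.0701 -2.0303] q [-31.  49.  42. -10. 117.  70.]
target [540 200 200] DELTA [-0.143  -0.5219  0.0485] [-0.4397  0.391  -1.6475] n rows 14.0
```

View pics/l1.png

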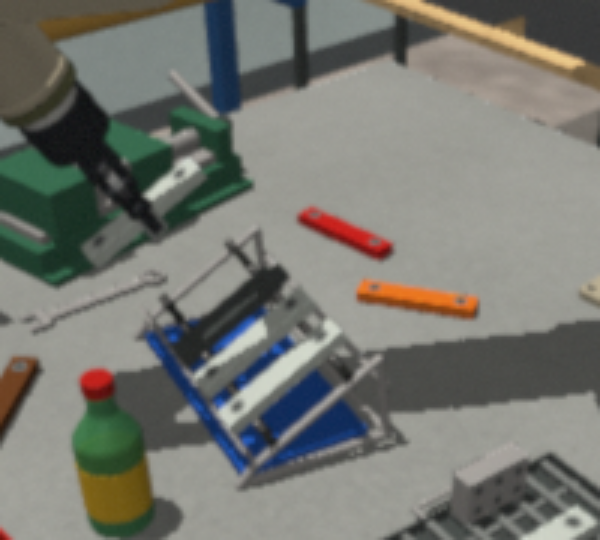

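The rail is held firmly parallel to the slope, at about (147,207) in the crop. The clamp and the other rails haven't moved. Carrying it over.

jog_arm(
  targets=[
    [-0.03,-0.025,-0.03,-0.03,0.07,-0.1,0.8],
    [-0.06,-0.06,-0.05,-0.06,0.14,-0.21,0.8],
    [-0.09,-0.09,-0.06,-0.09,0.22,-0.32,0.8],
    [-0.11,-0.12,-0.06,-0.12,0.29,-0.43,0.8],
    [-0.135,-0.15,-0.06,-0.15,0.37,-0.55,0.8],
  ],
)

```text
time: 4.25
tool_pos: [516.3, -190.4, 281.7]
tcp_rot: [-177.5, 10.3, 15.3]
ft_force: [0.9, 0.7, 0.2]
finger_gap: 29.0
```

```bash
python3 - <<'E'
from g import *
delta((540,200,220),down(YB+90))
E
```

```text
t 4.25 pos [ 516.3417 -190.3591  281.6635] rot [-177.5358   10.2596   15.3296] gap 29.0 F [0.8589 0.7487 0.1956] q [-23.   9.  79.  -4. 102.  52.]
target [540 200 220] DELTA [ 0.135  -0.3682  0.0541] [-0.1438  0.1323 -1.184 ] n rows 9.6
```

jog_arm(
  targets=[
    [0.015,-0.04,0.005,-0.015,0.015,-0.12,0.8],
    [0.03,-0.08,0.01,-0.03,0.03,-0.24,0.8],
    [0.045,-0.12,0.015,-0.045,0.045,-0.36,0.8],
    [0.06,-0.16,0.02,-0.06,0.06,-0.48,0.8],
    [0.07,-0.2,0.025,-0.07,0.07,-0.6,0.8],
  ],
)

```text
time: 4.67
tool_pos: [527.2, 16.1, 252.2]
tcp_rot: [-176.9, 4.6, 49.8]
ft_force: [1.3, -0.6, -1.7]
finger_gap: 29.6
```

```bash
python3 - <<'E'
from g import *
delta((555,205,160),down(YB+90))
E
```

```text
t 4.67 pos [527.1567  16.1357 252.1877] rot [-176.9146    4.5838   49.8178] gap 29.6 F [ 1.2525 -0.5742 -1.6701] q [-3.  1. 90. -2. 94. 38.]
target [555 205 160] DELTA [ 0.1691 -0.0962  0.0842] [-0.0756  0.0621 -0.5835] n rows 5.1
```

jog_arm(
  targets=[
    [0.03,-0.02,0.015,-0.015,0.012,-0.12,0.8],
    [0.07,-0.04,0.03,-0.03,0.024,-0.24,0.8],
    [0.1,-0.06,0.045,-0.045,0.036,-0.36,0.8],
    [0.135,-0.08,0.06,-0.06,0.05,-0.48,0.8],
    [0.165,-0.095,0.075,-0.075,0.06,-0.58,0.8],
  ],
)

```text
time: 5.08
tool_pos: [555.0, 201.1, 169.2]
tcp_rot: [-179.9, 0.1, 83.0]
ft_force: [0.8, -0.2, -2.8]
finger_gap: 29.7
```

```bash
python3 - <<'E'
from g import *
delta(*place(1,60))
E
```

```text
t 5.08 pos [554.9908 201.1278 169.1683] rot [-179.9315    0.1167   82.9987] gap 29.7 F [ 0.8321 -0.2214 -2.8337] q [15.  8. 91. -0. 81. 22.]
target [560.2 207.3  77. ] DELTA [0.007  0.0045 0.0921] [-0.0012  0.002  -0.0026] n rows 2.2
```

jog_arm(
  targets=[
    [0.003,0.002,0.03,0,0.001,0,0.8],
    [0.005,0.004,0.06,-0.001,0.002,-0.002,0.8],
    [0.007,0.004,0.09,-0.001,0.002,-0.002,0.8],
    [0.007,0.004,0.105,-0.001,0.002,-0.002,0.8],
    [0.007,0.004,0.105,-0.001,0.002,-0.002,0.8],
  ],
)

```text
time: 5.5
tool_pos: [555.8, 204.2, 59.1]
tcp_rot: [-179.4, 0.3, 82.8]
ft_force: [-1.4, 0.4, -1.8]
finger_gap: 29.3
```

```bash
python3 - <<'E'
from g import *
s=r.snapshot("scene"); c=s["pixels"][...,::-1]
cv2.imwrite("pics/p1.png",cv2.resize(c[170:320,220:400],None,fx=4,fy=4,interpolation=cv2.INTER_CUBIC))
delta(*place(1,0))
E
```

```text
t 5.55 pos [557.549  204.4826  62.0339] rot [-179.6198    0.1894   82.7524] gap 29.3 F [ 0.3754 -0.2098 -1.3559] q [15. 15. 95. -0. 70. 22.]
target [560.2 207.3  17. ] DELTA [0.0033 0.0025 0.045 ] [-0.0066  0.0033 -0.007 ] n rows 1.1
```

View pics/p1.png

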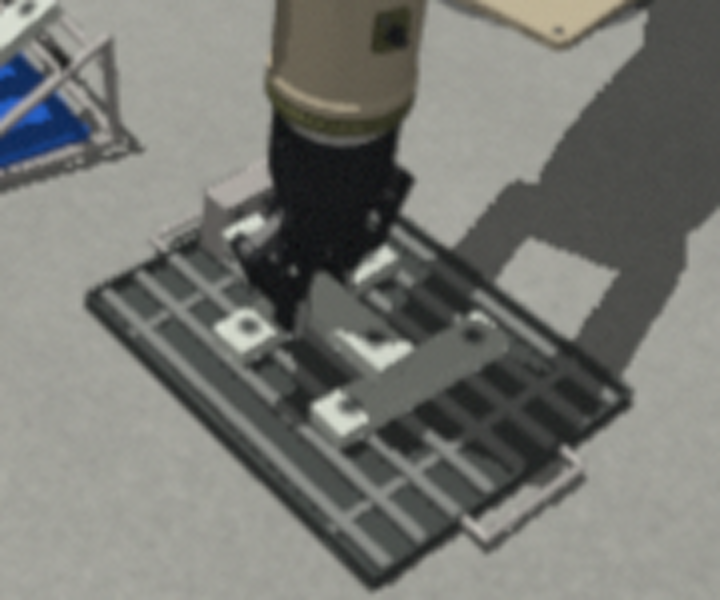

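The rail hangs level between the base rails, roughly centred. Lowering it.

jog_arm(
  targets=[
    [0.003,0.002,0.015,-0.006,0.003,-0.006,0.8],
    [0.003,0.002,0.027,-0.006,0.003,-0.006,0.8],
    [0.003,0.002,0.035,-0.006,0.003,-0.006,0.8],
    [0.003,0.002,0.037,-0.006,0.003,-0.006,0.8],
    [0.003,0.002,0.037,-0.006,0.003,-0.006,0.8],
  ],
)

```text
time: 5.97
tool_pos: [562.4, 207.7, 28.1]
tcp_rot: [179.8, -0.1, 83.1]
ft_force: [0.3, -0.7, -2.2]
finger_gap: 29.3
```

```bash
python3 - <<'E'
from g import *
delta(*place(1,-1.8))
E
```

```text
t 5.97 pos [562.424  207.6887  28.088 ] rot [179.7609  -0.0974  83.0732] gap 29.3 F [ 0.2613 -0.6681 -2.193 ] q [15. 18. 96. -0. 66. 22.]
target [560.2 207.3  15.2] DELTA [-0.0006 -0.0022  0.0129] [ 0.0042 -0.0017 -0.0013] n rows 0.3
```

jog_arm(
  targets=[
    [0,-0.001,0.003,0.002,-0.001,0,0.8],
    [0,-0.001,0.006,0.002,-0.001,0,0.8],
    [0,-0.001,0.008,0.002,-0.001,0,0.8],
    [0,-0.001,0.009,0.002,-0.001,0,0.8],
    [0,-0.001,0.009,0.002,-0.001,0,0.8],
  ],
)

```text
time: 6.38
tool_pos: [561.9, 208.1, 19.4]
tcp_rot: [179.8, -0.1, 83.1]
ft_force: [-0.5, 0.3, -2.2]
finger_gap: 29.1
```

jog_arm(
  targets=[
    [0,0,0.001,0,0,0,0.8],
    [0,0,0.002,0,0,0,0.8],
    [0,0,0.002,0,0,0,0.8],
  ],
)

```text
time: 6.63
tool_pos: [562.0, 208.1, 17.4]
tcp_rot: [179.8, -0.1, 83.1]
ft_force: [0.2, -0.2, -1.7]
finger_gap: 29.2
```

jog_arm(
  targets=[
    [0,0,0.0005,0,0,0,0.8],
    [0,0,0.001,0,0,0,0.8],
    [0,0,0.0015,0,0,0,0.8],
    [0,0,0.0015,0,0,0,0.8],
  ],
)

```text
time: 6.97
tool_pos: [562.0, 208.2, 16.0]
tcp_rot: [179.8, -0.1, 83.1]
ft_force: [0.8, 0.2, -2.2]
finger_gap: 29.1
```

jog_arm(
  targets=[
    [0,0,0.0005,0,0,0,0.8],
    [0,0,0.001,0,0,0,0.8],
    [0,0,0.001,0,0,0,0.8],
  ],
)

```text
time: 7.22
tool_pos: [562.2, 208.2, 15.4]
tcp_rot: [179.8, -0.1, 83.1]
ft_force: [-1.9, -0.1, 2.6]
finger_gap: 29.5
```

Contact at TCP z = 15.4 mm, as predicted. Releasing.

jog_arm(
  targets=[
    [0,0,0,0,0,0,0.64],
    [0,0,0,0,0,0,0.58],
    [0,0,0,0,0,0,0.5],
    [0,0,0,0,0,0,0.45],
    [0,0,0,0,0,0,0.45],
  ],
)

```text
time: 7.63
tool_pos: [562.2, 208.2, 15.1]
tcp_rot: [179.8, -0.1, 83.1]
ft_force: [-0.4, 0.6, -0.2]
finger_gap: 46.8
```

jog_arm(
  targets=[
    [0,0,-0.015,0,0,0,0.43],
    [0,0,-0.04,0,0,0,0.43],
    [0,0,-0.08,0,0,0,0.43],
    [0,0,-0.12,0,0,0,0.43],
    [0,0,-0.16,0,0,0,0.43],
  ],
)

```text
time: 8.05
tool_pos: [560.9, 207.9, 176.4]
tcp_rot: [179.9, -0.1, 83.1]
ft_force: [0.6, 1.4, 0.3]
finger_gap: 48.6
```

```bash
python3 - <<'E'
from g import *
delta((520,0,280),down(35))
s=r.snapshot("scene"); c=s["pixels"][...,::-1]
cv2.imwrite("pics/p1b.png",cv2.resize(c[170:320,220:400],None,fx=4,fy=4,interpolation=cv2.INTER_CUBIC))
E
```

```text
t 8.05 pos [560.8969 207.8537 176.3588] rot [179.8562  -0.052   83.0913] gap 48.6 F [0.6066 1.393  0.296 ] q [15.  9. 90. -0. 81. 22.]
target [520   0 280] DELTA [-0.2112 -0.0153 -0.1039] [ 0.002  -0.0019  0.8393] n rows 6.7
```

View pics/p1b.png

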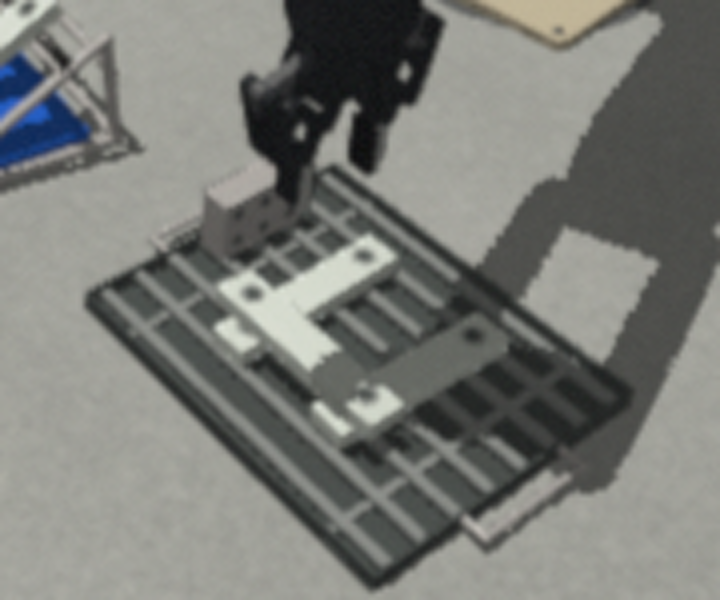

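The first rail lies flat across both base rails near their far ends. Next is rail A.

jog_arm(
  targets=[
    [-0.03,-0.002,-0.015,0,0,0.12,0.43],
    [-0.06,-0.004,-0.03,0,0,0.24,0.43],
    [-0.1,-0.006,-0.05,0,0,0.36,0.43],
    [-0.13,-0.01,-0.065,0,0,0.48,0.43],
    [-0.17,-0.013,-0.085,0,0,0.6,0.43],
  ],
)

```text
time: 8.52
tool_pos: [527.6, 42.7, 258.7]
tcp_rot: [179.9, -0.2, 48.4]
ft_force: [1.7, -0.0, 0.5]
finger_gap: 48.7
```

```bash
python3 - <<'E'
from g import *
delta(grasp('A',150)[0]+[0,0,30],slope_R()[0])
E
```

```text
t 8.52 pos [527.6038  42.6671 258.6849] rot [179.8982  -0.1719  48.427 ] gap 48.7 F [ 1.7411 -0.0095  0.4729] q [-1. -4. 94.  0. 90. 41.]
target [ 620.9 -153.1  225.6] DELTA [-0.0847  0.1996  0.0332] [ 0.2834 -0.4746  1.0578] n rows 9.6
```

```bash
python3 - <<'E'
from g import *
d=pickle.load(open("s0.pkl","rb"))
print(ray(d['top'],(318,90),170),ray(d['scene'],(152,187),170), tri(d['top'],(318,90),d['scene'],(152,187)))
E
```

```text
[ 748.2788 -150.5156  170.    ] [ 754.6541 -141.8217  170.    ] [ 750.6716 -151.3659  162.9991]
```

jog_arm(
  targets=[
    [-0.01,0.03,0.005,0.03,-0.05,0.105,0.43],
    [-0.02,0.06,0.005,0.06,-0.1,0.21,0.43],
    [-0.03,0.09,0.005,0.09,-0.15,0.32,0.43],
    [-0.04,0.12,0.01,0.12,-0.2,0.43,0.43],
    [-0.05,0.15,0.015,0.15,-0.25,0.54,0.43],
  ],
)

```text
time: 8.93
tool_pos: [609.1, -94.2, 244.1]
tcp_rot: [-175.6, 15.7, 17.9]
ft_force: [0.4, 0.9, -0.4]
finger_gap: 48.3
```

```bash
python3 - <<'E'
from g import *
delta(grasp('A',120)[0]+[0,0,0],slope_R()[0])
E
```

```text
t 8.93 pos [609.1322 -94.2035 244.0962] rot [-175.5986   15.7294   17.8756] gap 48.3 F [ 0.3823  0.8514 -0.4251] q [-11.  26.  63.  -4. 106.  61.]
target [ 606.3 -149.6  169.6] DELTA [0.0012 0.0576 0.0728] [ 0.1396 -0.2228  0.5166] n rows 4.6
```

jog_arm(
  targets=[
    [0,0.012,0.01,0.03,-0.045,0.105,0.43],
    [0,0.024,0.025,0.06,-0.09,0.21,0.43],
    [0,0.036,0.045,0.09,-0.135,0.31,0.43],
    [0.001,0.048,0.06,0.115,-0.18,0.42,0.43],
    [0.001,0.057,0.07,0.14,-0.22,0.515,0.43],
  ],
)

```text
time: 9.35
tool_pos: [605.4, -148.4, 168.9]
tcp_rot: [-179.9, 30.1, -13.6]
ft_force: [-0.5, -0.0, 0.0]
finger_gap: 48.7
```

```bash
python3 - <<'E'
from g import *
delta(*grasp('A',45))
E
```

```text
t 9.35 pos [ 605.3744 -148.3708  168.8696] rot [-179.9098   30.1393  -13.5677] gap 48.7 F [-0.4818 -0.0412  0.0026] q [-17.  44.  50.  -2. 116.  86.]
target [ 569.8 -140.7  104.7] DELTA [0.0008 0.001  0.0737] [-0.0009  0.0024  0.0012] n rows 1.8
```

jog_arm(
  targets=[
    [0.001,0.001,0.03,-0.001,0.002,0.001,0.43],
    [0.001,0.001,0.06,-0.001,0.002,0.001,0.43],
    [0.001,0.001,0.074,-0.001,0.002,0.001,0.43],
    [0.001,0.001,0.074,-0.001,0.002,0.001,0.43],
    [0.001,0.001,0.074,-0.001,0.002,0.001,0.43],
  ],
)

```text
time: 9.77
tool_pos: [570.2, -140.1, 106.5]
tcp_rot: [-179.9, 29.9, -13.3]
ft_force: [0.1, 0.0, 0.5]
finger_gap: 48.7
```

```bash
python3 - <<'E'
from g import *
delta(*grasp('A',0))
s=r.snapshot("scene"); c=s["pixels"][...,::-1][90:220,140:280]
cv2.imwrite("pics/pgA.png",cv2.resize(c,None,fx=5,fy=5,interpolation=cv2.INTER_CUBIC))
E
```

```text
t 9.77 pos [ 570.2328 -140.112   106.5435] rot [-179.8688   29.8575  -13.2569] gap 48.7 F [0.0616 0.0373 0.5277] q [-18.  40.  62.  -2. 108.  86.]
target [ 548.  -135.4   65.7] DELTA [0.0006 0.0006 0.0467] [ 0.0011 -0.0025  0.0059] n rows 1.1
```

View pics/pgA.png

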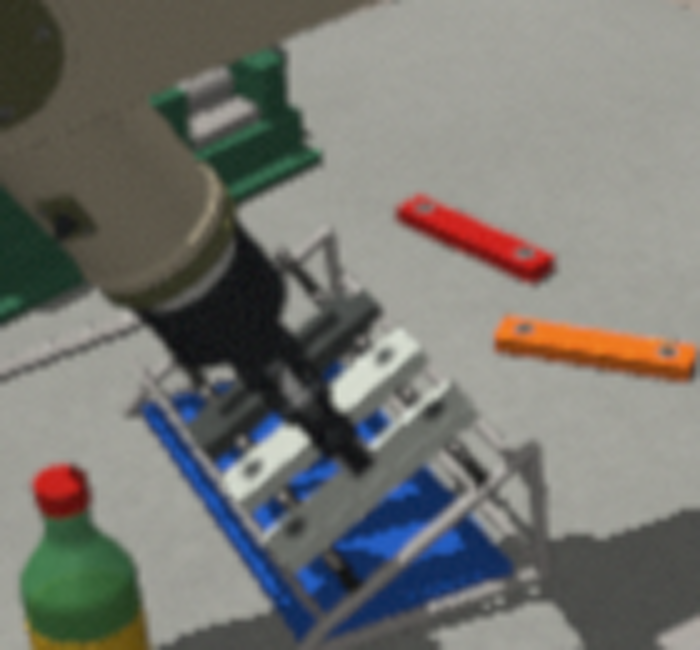

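The fingers straddle the middle of rail A, with the bottle well clear. Descending.

jog_arm(
  targets=[
    [0.001,0.001,0.015,0,-0.002,0.005,0.43],
    [0.001,0.001,0.03,0,-0.002,0.005,0.43],
    [0.001,0.001,0.042,0,-0.002,0.005,0.43],
    [0.001,0.001,0.045,0,-0.002,0.005,0.43],
    [0.001,0.001,0.045,0,-0.002,0.005,0.43],
  ],
)

```text
time: 10.23
tool_pos: [550.4, -136.3, 68.4]
tcp_rot: [180.0, 29.8, -13.6]
ft_force: [-0.8, 0.4, 0.2]
finger_gap: 48.8
```

jog_arm(
  targets=[
    [0,0,0,0,0,0,0.43],
  ],
)

```text
time: 10.32
tool_pos: [551.1, -136.5, 69.2]
tcp_rot: [179.9, 29.7, -13.6]
ft_force: [0.0, -0.7, 0.2]
finger_gap: 48.9
```

```bash
python3 - <<'E'
from g import *
delta(*grasp('A',-1))
E
```

```text
t 10.32 pos [ 551.1425 -136.5484   69.2308] rot [179.9441  29.7013 -13.5847] gap 48.9 F [ 0.0122 -0.7042  0.2105] q [-18.  39.  67.  -2. 103.  86.]
target [ 547.5 -135.3   64.9] DELTA [-0.0012 -0.0004  0.0057] [ 0.0015 -0.0052  0.001 ] n rows 0.1
```

jog_arm(
  targets=[
    [-0.001,0,0.005,0.001,-0.005,0.001,0.43],
    [-0.001,0,0.005,0.001,-0.005,0.001,0.5],
    [-0.001,0,0.005,0.001,-0.005,0.001,0.57],
    [-0.001,0,0.005,0.001,-0.005,0.001,0.65],
    [-0.001,0,0.005,0.001,-0.005,0.001,0.8],
  ],
)

```text
time: 10.73
tool_pos: [546.9, -135.4, 64.2]
tcp_rot: [180.0, 30.1, -13.6]
ft_force: [2.8, -0.4, 5.1]
finger_gap: 29.2
```

jog_arm(
  targets=[
    [0,0,0,0,0,0,0.8],
    [0,0,0,0,0,0,0.8],
  ],
)

```text
time: 10.9
tool_pos: [546.9, -135.4, 64.2]
tcp_rot: [180.0, 30.1, -13.7]
ft_force: [2.0, 1.8, 3.2]
finger_gap: 29.4
```

```bash
python3 - <<'E'
from g import *
delta(*grasp('A',0))
E
```

```text
t 10.9 pos [ 546.9003 -135.4476   64.1888] rot [179.9883  30.094  -13.6502] gap 29.4 F [2.0395 1.7763 3.247 ] q [-18.  39.  68.  -2. 103.  86.]
target [ 548.  -135.4   65.7] DELTA [ 0.0001 -0.0003 -0.0018] [ 0.0002  0.0016 -0.    ] n rows 0.0
```

jog_arm(
  targets=[
    [0,0,-0.015,0,0,0,0.8],
    [0,0,-0.04,0,0,0,0.8],
    [0,0,-0.07,0,0,0,0.8],
    [0,0,-0.1,0,0,0,0.8],
    [0,0,-0.12,0,0,0,0.8],
  ],
)

```text
time: 11.32
tool_pos: [606.3, -150.1, 169.8]
tcp_rot: [180.0, 30.0, -13.7]
ft_force: [0.3, -0.8, -1.6]
finger_gap: 29.4
```

```bash
python3 - <<'E'
from g import *
delta((510,20,260),down(40))
E
```

```text
t 11.32 pos [ 606.2625 -150.115   169.7808] rot [179.9555  30.0187 -13.6754] gap 29.4 F [ 0.3048 -0.8473 -1.5659] q [-17.  44.  50.  -2. 116.  86.]
target [510  20 260] DELTA [-0.1609 -0.1425 -0.0113] [-0.2445  0.485  -0.9144] n rows 8.5
```

jog_arm(
  targets=[
    [-0.035,-0.01,-0.02,-0.03,0.055,-0.105,0.8],
    [-0.06,-0.035,-0.03,-0.06,0.11,-0.21,0.8],
    [-0.085,-0.06,-0.03,-0.085,0.165,-0.32,0.8],
    [-0.11,-0.085,-0.03,-0.11,0.22,-0.43,0.8],
    [-0.13,-0.11,-0.03,-0.14,0.28,-0.53,0.8],
  ],
)

```text
time: 11.73
tool_pos: [535.7, -18.5, 259.0]
tcp_rot: [-176.2, 12.5, 18.6]
ft_force: [0.5, 1.4, -0.9]
finger_gap: 29.6
```

```bash
python3 - <<'E'
from g import *
delta((475,200,200),down(YB+90))
E
```

```text
t 11.73 pos [535.6923 -18.5224 259.0358] rot [-176.2312   12.4806   18.5916] gap 29.6 F [ 0.5481  1.4072 -0.8829] q [ -6.  10.  81.  -2. 102.  65.]
target [475 200 200] DELTA [ 0.0246 -0.2224  0.0698] [-0.1812  0.1574 -1.1288] n rows 9.2
```

jog_arm(
  targets=[
    [0.003,-0.03,0.005,-0.02,0.018,-0.12,0.8],
    [0.006,-0.06,0.01,-0.04,0.036,-0.24,0.8],
    [0.009,-0.09,0.015,-0.06,0.054,-0.36,0.8],
    [0.012,-0.12,0.025,-0.08,0.07,-0.48,0.8],
    [0.015,-0.15,0.03,-0.1,0.085,-0.6,0.8],
  ],
)

```text
time: 12.15
tool_pos: [497.3, 128.7, 234.7]
tcp_rot: [-176.6, 5.4, 53.0]
ft_force: [-0.4, 0.1, -1.1]
finger_gap: 29.2
```

```bash
python3 - <<'E'
from g import *
delta((470.8,218,150),down(YB+90))
E
```

```text
t 12.15 pos [497.2578 128.6732 234.6862] rot [-176.551     5.3997   53.0334] gap 29.2 F [-0.411   0.1114 -1.1245] q [10.  0. 93. -1. 93. 47.]
target [470.8 218.  150. ] DELTA [ 0.0632 -0.07    0.0835] [-0.0835  0.0762 -0.5279] n rows 4.3
```

jog_arm(
  targets=[
    [0.015,-0.015,0.02,-0.017,0.015,-0.11,0.8],
    [0.03,-0.03,0.04,-0.034,0.03,-0.22,0.8],
    [0.045,-0.045,0.06,-0.05,0.045,-0.33,0.8],
    [0.06,-0.06,0.075,-0.07,0.06,-0.43,0.8],
    [0.063,-0.07,0.083,-0.083,0.076,-0.528,0.8],
  ],
)

```text
time: 12.57
tool_pos: [470.4, 218.5, 148.5]
tcp_rot: [-179.8, 0.0, 83.2]
ft_force: [-0.4, -1.1, -1.5]
finger_gap: 29.0
```

```bash
python3 - <<'E'
from g import *
delta(*place(-1,40))
E
```

```text
t 12.57 pos [470.4018 218.4544 148.5032] rot [-179.83      0.0497   83.1858] gap 29.0 F [-0.3964 -1.1405 -1.5362] q [ 19.  -2. 104.   0.  78.  26.]
target [470.8 218.1  57. ] DELTA [-0.0003  0.0007  0.0915] [-0.003   0.0009  0.0006] n rows 2.2
```

jog_arm(
  targets=[
    [0,0,0.03,-0.003,0.001,0,0.8],
    [0,0,0.06,-0.003,0.001,0,0.8],
    [0,0,0.09,-0.003,0.001,0,0.8],
    [0,0,0.105,-0.003,0.001,0,0.8],
    [0,0,0.113,-0.003,0.001,0,0.8],
  ],
)

```text
time: 12.98
tool_pos: [469.7, 215.8, 34.9]
tcp_rot: [-179.9, 0.1, 82.8]
ft_force: [-0.4, -0.3, -2.1]
finger_gap: 28.8
```

```bash
python3 - <<'E'
from g import *
s=r.snapshot("scene"); c=s["pixels"][...,::-1]
cv2.imwrite("pics/p2.png",cv2.resize(c[170:320,220:400],None,fx=4,fy=4,interpolation=cv2.INTER_CUBIC))
delta(*place(-1,0))
E
```

```text
t 13.03 pos [469.8298 215.7501  34.87  ] rot [-179.8578    0.1182   82.8121] gap 29.2 F [-1.5974 -0.2442 -2.5575] q [ 19.   6. 109.  -0.  66.  26.]
target [470.8 218.1  17. ] DELTA [0.0025 0.0007 0.0179] [-0.0025  0.0021 -0.0059] n rows 0.4
```

View pics/p2.png

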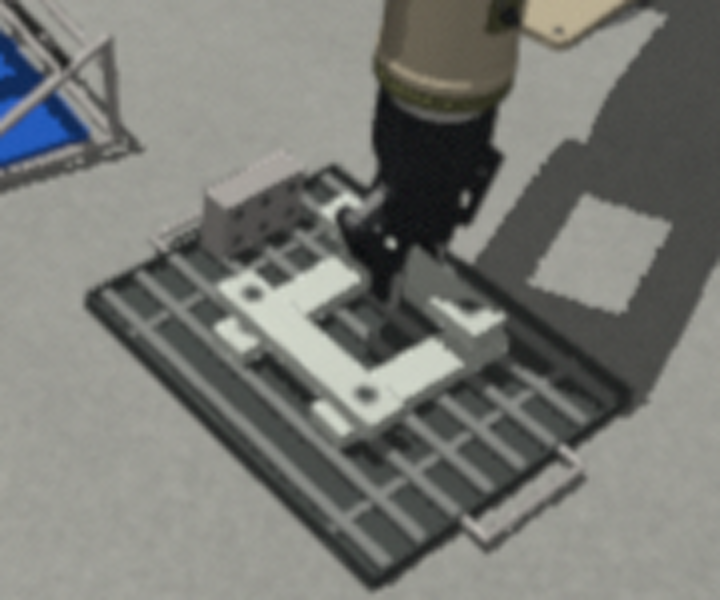

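The second rail is about 20 mm above the near ends, parallel to the first. Lowering gently.

jog_arm(
  targets=[
    [0.002,0.001,0.004,-0.002,0.002,-0.006,0.8],
    [0.002,0.001,0.008,-0.002,0.002,-0.006,0.8],
    [0.002,0.001,0.012,-0.002,0.002,-0.006,0.8],
    [0.002,0.001,0.014,-0.002,0.002,-0.006,0.8],
    [0.002,0.001,0.014,-0.002,0.002,-0.006,0.8],
  ],
)

```text
time: 13.45
tool_pos: [474.0, 218.7, 24.8]
tcp_rot: [179.7, -0.2, 83.2]
ft_force: [-0.8, -0.4, -2.1]
finger_gap: 29.2
```

jog_arm(
  targets=[
    [0,0,0.001,0,0,0,0.8],
    [0,0,0.0015,0,0,0,0.8],
    [0,0,0.0015,0,0,0,0.8],
  ],
)

```text
time: 13.7
tool_pos: [474.0, 218.7, 23.3]
tcp_rot: [179.7, -0.2, 83.2]
ft_force: [0.4, -0.2, -1.8]
finger_gap: 29.2
```

jog_arm(
  targets=[
    [0,-0.001,0.002,0.004,-0.002,0,0.8],
    [0,-0.002,0.004,0.004,-0.002,0,0.8],
    [0,-0.003,0.0055,0.004,-0.002,0,0.8],
    [0,-0.003,0.006,0.004,-0.002,0,0.8],
    [0,-0.003,0.006,0.004,-0.002,0,0.8],
  ],
)

```text
time: 14.12
tool_pos: [470.5, 219.0, 16.7]
tcp_rot: [180.0, -0.0, 83.2]
ft_force: [0.1, -0.2, -2.6]
finger_gap: 29.3
```

jog_arm(
  targets=[
    [0,0,0.0005,0,0,0,0.8],
    [0,0,0.001,0,0,0,0.8],
    [0,0,0.001,0,0,0,0.8],
  ],
)

```text
time: 14.37
tool_pos: [470.9, 219.0, 16.0]
tcp_rot: [180.0, -0.0, 83.2]
ft_force: [0.4, 1.2, -1.7]
finger_gap: 29.2
```

jog_arm(
  targets=[
    [0,0,0.0005,0,0,0,0.8],
    [0,0,0.001,0,0,0,0.8],
    [0,0,0.001,0,0,0,0.8],
  ],
)

```text
time: 14.62
tool_pos: [471.0, 219.1, 15.4]
tcp_rot: [179.9, -0.0, 83.2]
ft_force: [-1.0, -0.3, 1.2]
finger_gap: 29.2
```

Contact at 15.4 again. Releasing and lifting straight up.

jog_arm(
  targets=[
    [0,0,0,0,0,0,0.64],
    [0,0,0,0,0,0,0.58],
    [0,0,0,0,0,0,0.5],
    [0,0,0,0,0,0,0.45],
    [0,0,0,0,0,0,0.45],
  ],
)

```text
time: 15.03
tool_pos: [470.9, 219.0, 15.1]
tcp_rot: [180.0, -0.0, 83.2]
ft_force: [-0.4, -0.4, -0.2]
finger_gap: 46.9
```

jog_arm(
  targets=[
    [0,0,-0.015,0,0,0,0.43],
    [0,0,-0.04,0,0,0,0.43],
    [0,0,-0.08,0,0,0,0.43],
    [0,0,-0.12,0,0,0,0.43],
    [0,0,-0.16,0,0,0,0.43],
  ],
)

```text
time: 15.45
tool_pos: [470.1, 218.7, 176.4]
tcp_rot: [-180.0, -0.0, 83.2]
ft_force: [1.4, -0.5, 0.1]
finger_gap: 48.1
```

```bash
python3 - <<'E'
from g import *
delta((520,0,280),down(35))
E
```

```text
t 15.45 pos [470.0953 218.6912 176.4368] rot [-179.988    -0.0106   83.1554] gap 48.1 F [ 1.4079 -0.5206  0.116 ] q [ 19.  -3. 102.   0.  81.  26.]
target [520   0 280] DELTA [-0.2112  0.0756 -0.1036] [-0.0003 -0.0001  0.8405] n rows 6.7
```

jog_arm(
  targets=[
    [-0.03,0.01,-0.015,0,0,0.12,0.43],
    [-0.065,0.02,-0.03,0,0,0.24,0.43],
    [-0.1,0.035,-0.05,0,0,0.36,0.43],
    [-0.135,0.05,-0.065,0,0,0.48,0.43],
    [-0.17,0.06,-0.085,0,0,0.6,0.43],
  ],
)

```text
time: 15.87
tool_pos: [510.0, 41.6, 260.1]
tcp_rot: [180.0, -0.0, 48.5]
ft_force: [0.3, 0.5, -0.6]
finger_gap: 48.7
```

```bash
python3 - <<'E'
from g import *
delta(grasp('B',140)[0]+[0,0,30],slope_R()[0])
s=r.snapshot("scene"); t=r.snapshot("top"); pickle.dump({'scene':s,'top':t},open("s2.pkl","wb"))
c=s["pixels"][...,::-1]
cv2.imwrite("pics/p2b.png",cv2.resize(c[170:320,220:400],None,fx=4,fy=4,interpolation=cv2.INTER_CUBIC))
cv2.imwrite("pics/p2t.png",cv2.resize(t["pixels"][...,::-1][130:230,140:400],None,fx=3,fy=3,interpolation=cv2.INTER_CUBIC))
E
```

```text
t 15.87 pos [509.98    41.6487 260.1231] rot [179.9944  -0.0418  48.4698] gap 48.7 F [ 0.3389  0.4623 -0.6359] q [-1. -7. 97.  0. 90. 40.]
target [ 599.9 -218.4  217. ] DELTA [-0.1351  0.2398  0.0431] [ 0.2833 -0.4715  1.0584] n rows 9.5
```

View pics/p2b.png

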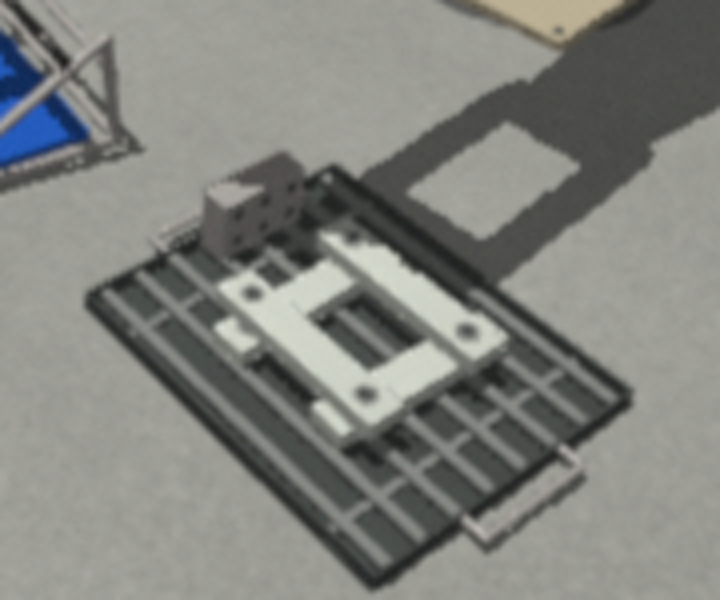

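View pics/p2t.png

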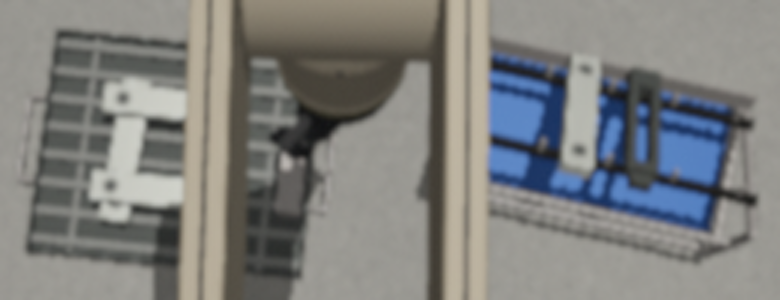

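Both cross rails lie flat and parallel, one near each end. Rail B and the clamp haven't moved in the rack. I'll measure the cross rails, then fetch B.

```bash
python3 - <<'E'
from g import *
s=pickle.load(open("s2.pkl","rb"))['scene']
f=lambda p:((np.array(p)+.5)/4-.5)+(220,170)
for a,b in (((252,291),(366,393)),((352,238),(468,331))):
    A,B=ray(s,dark(s,f(a)),44),ray(s,dark(s,f(b)),44); v=B-A
    print(A,B,(A+B)/2,np.linalg.norm(v),np.degrees(np.arctan2(v[1],v[0])))
E
```

```text
[554.5516 153.0045  44.    ] [567.0672 262.1023  44.    ] [560.8094 207.5534  44.    ] 109.81333379453403 83.45569514752466
[457.8209 161.7508  44.    ] [475.3261 273.2876  44.    ] [466.5735 217.5192  44.    ] 112.90210498320391 81.0804667699253
```

jog_arm(
  targets=[
    [-0.015,0.035,0.005,0.03,-0.05,0.11,0.43],
    [-0.03,0.07,0.005,0.06,-0.1,0.22,0.43],
    [-0.045,0.1,0.01,0.09,-0.15,0.33,0.43],
    [-0.06,0.13,0.015,0.12,-0.2,0.44,0.43],
    [-0.075,0.16,0.02,0.15,-0.25,0.56,0.43],
  ],
)

```text
time: 16.38
tool_pos: [581.4, -118.8, 239.1]
tcp_rot: [-175.6, 15.8, 17.3]
ft_force: [1.0, 0.5, 0.2]
finger_gap: 49.1
```

```bash
python3 - <<'E'
from g import *
delta(*grasp('B',110))
E
```

```text
t 16.38 pos [ 581.4285 -118.8432  239.1362] rot [-175.6333   15.8039   17.3486] gap 49.1 F [1.0164 0.5126 0.2449] q [-14.  22.  69.  -4. 105.  59.]
target [ 585.3 -214.9  161. ] DELTA [-0.0027  0.0988  0.0747] [ 0.1368 -0.2222  0.5079] n rows 4.6
```

jog_arm(
  targets=[
    [0,0.02,0.01,0.03,-0.045,0.1,0.43],
    [-0.001,0.04,0.025,0.055,-0.09,0.2,0.43],
    [-0.002,0.06,0.045,0.08,-0.135,0.3,0.43],
    [-0.003,0.08,0.06,0.11,-0.18,0.4,0.43],
    [-0.003,0.098,0.072,0.137,-0.22,0.508,0.43],
  ],
)

```text
time: 16.8
tool_pos: [585.0, -213.6, 161.7]
tcp_rot: [-179.9, 30.0, -13.6]
ft_force: [0.5, 0.4, 0.1]
finger_gap: 48.5
```

```bash
python3 - <<'E'
from g import *
delta(*grasp('B',45))
E
```

```text
t 16.8 pos [ 585.0098 -213.5597  161.6509] rot [-179.9143   30.0251  -13.6063] gap 48.5 F [0.4879 0.3572 0.0893] q [-22.  44.  51.  -5. 115.  80.]
target [ 553.7 -207.2  104.7] DELTA [0.0009 0.0013 0.0653] [-0.0011  0.0004  0.0007] n rows 1.6
```

jog_arm(
  targets=[
    [0.001,0.001,0.03,-0.001,0,0.001,0.43],
    [0.001,0.001,0.055,-0.001,0,0.001,0.43],
    [0.001,0.001,0.065,-0.001,0,0.001,0.43],
    [0.001,0.001,0.065,-0.001,0,0.001,0.43],
    [0.001,0.001,0.065,-0.001,0,0.001,0.43],
  ],
)

```text
time: 17.22
tool_pos: [554.3, -206.5, 106.6]
tcp_rot: [-179.9, 29.9, -13.4]
ft_force: [-0.2, -0.5, 0.6]
finger_gap: 48.9
```

```bash
python3 - <<'E'
from g import *
delta(*grasp('B',0))
s=r.snapshot("scene"); c=s["pixels"][...,::-1][90:220,140:280]
cv2.imwrite("pics/pgB.png",cv2.resize(c,None,fx=5,fy=5,interpolation=cv2.INTER_CUBIC))
E
```

```text
t 17.22 pos [ 554.3367 -206.4875  106.6223] rot [-179.9302   29.8652  -13.4142] gap 48.9 F [-0.1704 -0.4688  0.6041] q [-23.  41.  61.  -5. 108.  81.]
target [ 531.9 -201.9   65.7] DELTA [0.0005 0.0008 0.0469] [ 0.0008 -0.0024  0.0036] n rows 1.1
```

View pics/pgB.png

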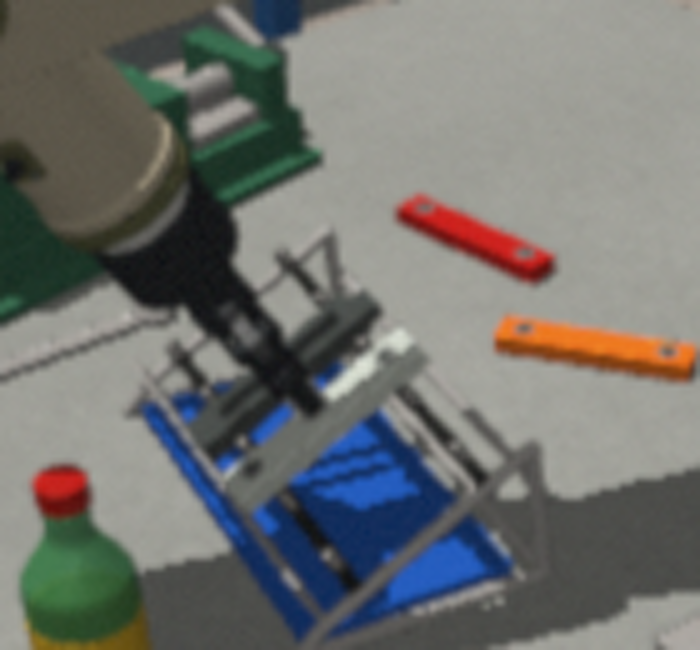

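The fingers are over the middle of rail B. Descending as before.

jog_arm(
  targets=[
    [0.001,0.001,0.015,0,-0.002,0.003,0.43],
    [0.001,0.001,0.03,0,-0.002,0.003,0.43],
    [0.001,0.001,0.042,0,-0.002,0.003,0.43],
    [0.001,0.001,0.045,0,-0.002,0.003,0.43],
    [0.001,0.001,0.045,0,-0.002,0.003,0.43],
  ],
)

```text
time: 17.68
tool_pos: [534.1, -203.1, 68.5]
tcp_rot: [179.9, 29.8, -13.7]
ft_force: [-1.3, -0.4, 0.7]
finger_gap: 48.6
```

jog_arm(
  targets=[
    [0,0,0,0,0,0,0.43],
  ],
)

```text
time: 17.77
tool_pos: [534.8, -203.5, 69.3]
tcp_rot: [179.9, 29.7, -13.7]
ft_force: [-0.7, 0.2, 0.2]
finger_gap: 48.6
```

```bash
python3 - <<'E'
from g import *
delta(*grasp('B',-1))
E
```

```text
t 17.77 pos [ 534.833  -203.487    69.3122] rot [179.9036  29.7304 -13.687 ] gap 48.6 F [-0.6911  0.1812  0.1775] q [-23.  40.  66.  -5. 103.  81.]
target [ 531.4 -201.8   64.9] DELTA [-0.001  -0.0008  0.0057] [ 0.0014 -0.0047 -0.0006] n rows 0.1
```

jog_arm(
  targets=[
    [-0.001,-0.001,0.005,0.001,-0.005,0,0.43],
    [-0.001,-0.001,0.005,0.001,-0.005,0,0.5],
    [-0.001,-0.001,0.005,0.001,-0.005,0,0.57],
    [-0.001,-0.001,0.005,0.001,-0.005,0,0.65],
    [-0.001,-0.001,0.005,0.001,-0.005,0,0.8],
  ],
)

```text
time: 18.18
tool_pos: [531.0, -201.5, 64.4]
tcp_rot: [180.0, 30.1, -13.7]
ft_force: [1.6, 1.7, 3.8]
finger_gap: 29.3
```

jog_arm(
  targets=[
    [0,0,0,0,0,0,0.8],
    [0,0,0,0,0,0,0.8],
  ],
)

```text
time: 18.35
tool_pos: [531.0, -201.5, 64.4]
tcp_rot: [180.0, 30.1, -13.7]
ft_force: [2.0, 1.6, 3.0]
finger_gap: 29.2
```

```bash
python3 - <<'E'
from g import *
delta(*grasp('B',0))
E
```

```text
t 18.35 pos [ 531.0353 -201.4626   64.4051] rot [179.9922  30.1043 -13.6903] gap 29.2 F [1.9927 1.5662 3.007 ] q [-23.  40.  67.  -5. 103.  81.]
target [ 531.9 -201.9   65.7] DELTA [ 0.0001  0.0002 -0.0016] [-0.0002  0.0018 -0.0006] n rows 0.0
```

jog_arm(
  targets=[
    [0,0,-0.015,0,0,0,0.8],
    [0,0,-0.04,0,0,0,0.8],
    [0,0,-0.07,0,0,0,0.8],
    [0,0,-0.1,0,0,0,0.8],
    [0,0,-0.12,0,0,0,0.8],
  ],
)

```text
time: 18.77
tool_pos: [590.4, -216.3, 169.8]
tcp_rot: [179.9, 30.0, -13.7]
ft_force: [0.6, 0.2, -2.0]
finger_gap: 28.8
```

```bash
python3 - <<'E'
from g import *
delta((520,0,260),down(-10))
E
```

```text
t 18.77 pos [ 590.3762 -216.2941  169.8306] rot [179.9438  30.0278 -13.7267] gap 28.8 F [ 0.5722  0.1882 -2.0374] q [-22.  45.  49.  -5. 116.  80.]
target [520   0 260] DELTA [-0.1487 -0.1934 -0.0184] [-0.0161  0.5239 -0.0633] n rows 5.9
```

jog_arm(
  targets=[
    [-0.03,-0.02,-0.015,-0.003,0.1,-0.012,0.8],
    [-0.055,-0.055,-0.02,-0.006,0.2,-0.025,0.8],
    [-0.085,-0.09,-0.02,-0.01,0.3,-0.038,0.8],
    [-0.115,-0.125,-0.018,-0.013,0.41,-0.05,0.8],
    [-0.14,-0.16,-0.018,-0.016,0.524,-0.063,0.8],
  ],
)

```text
time: 19.18
tool_pos: [541.4, -92.5, 234.4]
tcp_rot: [-179.9, 5.0, -10.6]
ft_force: [0.3, 1.0, -1.2]
finger_gap: 29.4
```

```bash
python3 - <<'E'
from g import *
delta((515.5,205,200),down(YB))
E
```

```text
t 19.18 pos [541.3625 -92.515  234.4486] rot [-179.9275    5.0282  -10.5961] gap 29.4 F [ 0.3268  0.9794 -1.1759] q [-15.   5.  88.  -0.  92.  86.]
target [515.5 205.  200. ] DELTA [-0.0768 -0.2876  0.0417] [-0.0041  0.0877 -0.0654] n rows 7.2
```

jog_arm(
  targets=[
    [-0.01,-0.038,0,0,0.02,-0.015,0.8],
    [-0.02,-0.078,0,0,0.04,-0.03,0.8],
    [-0.03,-0.118,0.005,0,0.06,-0.045,0.8],
    [-0.042,-0.158,0.01,-0.002,0.08,-0.06,0.8],
    [-0.052,-0.195,0.015,-0.004,0.088,-0.065,0.8],
  ],
)

```text
time: 19.6
tool_pos: [524.0, 110.2, 224.4]
tcp_rot: [-180.0, 0.2, -6.8]
ft_force: [0.1, -0.2, -3.0]
finger_gap: 29.1
```

```bash
python3 - <<'E'
from g import *
delta(np.r_[C,150],down(YB))
E
```

```text
t 19.6 pos [524.0129 110.1764 224.4138] rot [-179.9741    0.1618   -6.8189] gap 29.1 F [ 0.0898 -0.1923 -2.9554] q [  6.  -2.  96.   0.  86. 103.]
target [515.5 212.7 150. ] DELTA [-0.0204 -0.1008  0.0745] [-0.0005  0.0028  0.0005] n rows 3.0
```

jog_arm(
  targets=[
    [-0.006,-0.03,0.02,0,0.003,0,0.8],
    [-0.012,-0.06,0.04,0,0.003,0,0.8],
    [-0.018,-0.09,0.06,0,0.003,0,0.8],
    [-0.02,-0.1,0.075,0,0.003,0,0.8],
    [-0.02,-0.1,0.075,0,0.003,0,0.8],
  ],
)

```text
time: 20.02
tool_pos: [513.4, 211.8, 144.8]
tcp_rot: [179.9, 0.5, -6.7]
ft_force: [-0.5, 0.0, -3.4]
finger_gap: 29.2
```

```bash
python3 - <<'E'
from g import *
delta(*place(0,40))
E
```

```text
t 20.02 pos [513.3854 211.7913 144.8406] rot [179.8777   0.4582  -6.6726] gap 29.2 F [-0.542   0.0119 -3.3559] q [ 17.   4.  98.   0.  78. 114.]
target [515.5 212.7  73. ] DELTA [ 0.0026 -0.0013  0.0718] [0.0021 0.008  0.0031] n rows 1.7
```

jog_arm(
  targets=[
    [0.002,-0.001,0.025,0.001,0.007,0.003,0.8],
    [0.002,-0.001,0.055,0.002,0.007,0.003,0.8],
    [0.002,-0.001,0.08,0.002,0.007,0.003,0.8],
    [0.002,-0.001,0.09,0.002,0.007,0.003,0.8],
    [0.002,-0.001,0.09,0.002,0.007,0.003,0.8],
  ],
)

```text
time: 20.43
tool_pos: [516.7, 209.3, 56.8]
tcp_rot: [180.0, -0.0, -7.1]
ft_force: [-0.3, -0.9, -2.2]
finger_gap: 29.2
```

```bash
python3 - <<'E'
from g import *
s=r.snapshot("scene"); c=s["pixels"][...,::-1]
cv2.imwrite("pics/p3.png",cv2.resize(c[170:320,220:400],None,fx=4,fy=4,interpolation=cv2.INTER_CUBIC))
delta(*place(0,-1.6))
E
```

```text
t 20.48 pos [518.2339 209.8934  59.11  ] rot [-179.9422   -0.2119   -7.0663] gap 28.9 F [-0.1299 -0.1037 -1.8424] q [ 17.  10. 102.  -0.  69. 114.]
target [515.5 212.7  31.4] DELTA [-0.0032 -0.0024  0.0277] [-0.001  -0.0037 -0.0038] n rows 0.7
```

View pics/p3.png

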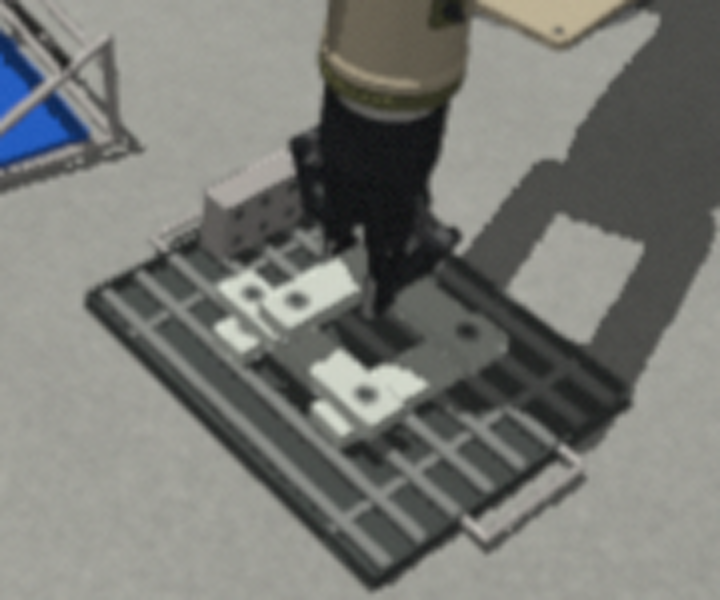

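The third rail is level above the middle of the cross rails, with the block clear of the gripper. Lowering.

jog_arm(
  targets=[
    [-0.002,-0.001,0.007,0,-0.003,-0.003,0.8],
    [-0.003,-0.002,0.014,0,-0.003,-0.003,0.8],
    [-0.003,-0.002,0.019,0,-0.003,-0.003,0.8],
    [-0.003,-0.002,0.021,0,-0.003,-0.003,0.8],
    [-0.003,-0.002,0.021,0,-0.003,-0.003,0.8],
  ],
)

```text
time: 20.9
tool_pos: [516.0, 213.3, 38.3]
tcp_rot: [-179.9, -0.1, -6.8]
ft_force: [-0.0, 0.2, -1.4]
finger_gap: 28.7
```

jog_arm(
  targets=[
    [0,0,0.001,0,0,0,0.8],
    [0,0,0.0015,0,0,0,0.8],
    [0,0,0.0015,0,0,0,0.8],
  ],
)

```text
time: 21.15
tool_pos: [516.5, 213.4, 37.4]
tcp_rot: [-179.9, -0.2, -6.9]
ft_force: [0.3, -1.1, -2.6]
finger_gap: 29.0
```

jog_arm(
  targets=[
    [0,0,0.0015,-0.001,-0.003,0,0.8],
    [0,0,0.003,-0.001,-0.003,0,0.8],
    [0,0,0.004,-0.001,-0.003,0,0.8],
    [0,0,0.0045,-0.001,-0.003,0,0.8],
    [0,0,0.0045,-0.001,-0.003,0,0.8],
  ],
)

```text
time: 21.57
tool_pos: [516.2, 213.3, 32.5]
tcp_rot: [-179.9, 0.0, -6.9]
ft_force: [0.7, 0.3, -3.5]
finger_gap: 29.7
```

jog_arm(
  targets=[
    [0,0,0.0005,0,0,0,0.8],
    [0,0,0.001,0,0,0,0.8],
    [0,0,0.001,0,0,0,0.8],
  ],
)

```text
time: 21.82
tool_pos: [516.4, 213.3, 31.7]
tcp_rot: [-179.9, -0.0, -6.9]
ft_force: [0.0, -0.5, -2.7]
finger_gap: 29.2
```

jog_arm(
  targets=[
    [0,0,0.0005,0,0,0,0.8],
    [0,0,0.001,0,0,0,0.8],
    [0,0,0.001,0,0,0,0.8],
  ],
)

```text
time: 22.07
tool_pos: [516.5, 213.3, 31.6]
tcp_rot: [-179.9, -0.0, -6.9]
ft_force: [-4.6, -2.0, 6.8]
finger_gap: 28.7
```

Contact. Releasing.

jog_arm(
  targets=[
    [0,0,0,0,0,0,0.64],
    [0,0,0,0,0,0,0.58],
    [0,0,0,0,0,0,0.5],
    [0,0,0,0,0,0,0.45],
    [0,0,0,0,0,0,0.45],
  ],
)

```text
time: 22.48
tool_pos: [516.4, 213.3, 30.7]
tcp_rot: [-179.9, -0.0, -6.9]
ft_force: [-0.2, -0.3, 0.0]
finger_gap: 47.0
```

jog_arm(
  targets=[
    [0,0,-0.015,0,0,0,0.45],
    [0,0,-0.04,0,0,0,0.45],
    [0,0,-0.08,0,0,0,0.45],
    [0,0,-0.12,0,0,0,0.45],
    [0,0,-0.16,0,0,0,0.45],
  ],
)

```text
time: 22.9
tool_pos: [515.7, 212.9, 192.0]
tcp_rot: [-179.9, 0.1, -6.9]
ft_force: [0.3, -0.2, 0.1]
finger_gap: 46.7
```

jog_arm(
  targets=[
    [0,0.04,-0.02,0,0,0,0.45],
    [0,0.08,-0.04,0,0,0,0.45],
    [0,0.12,-0.06,0,0,0,0.45],
    [0,0.16,-0.08,0,0,0,0.45],
    [0,0.2,-0.09,0,0,0,0.45],
  ],
)

```text
time: 23.32
tool_pos: [493.8, 24.2, 279.5]
tcp_rot: [-179.9, -0.2, -6.8]
ft_force: [1.0, 0.0, 0.7]
finger_gap: 46.9
```

jog_arm(
  targets=[
    [0,0.04,0,0,0,0,0.45],
    [0,0.08,0,0,0,0,0.45],
    [0,0.12,0,0,0,0,0.45],
    [0,0.12,0,0,0,0,0.45],
    [0,0.12,0,0,0,0,0.45],
  ],
)

```text
time: 23.73
tool_pos: [479.0, -95.8, 276.9]
tcp_rot: [-179.9, -0.0, -7.1]
ft_force: [0.6, 0.2, -0.6]
finger_gap: 46.5
```

```bash
python3 - <<'E'
from g import *
s=r.snapshot("scene"); t=r.snapshot("top"); pickle.dump({'scene':s,'top':t},open("s3.pkl","wb"))
cv2.imwrite("pics/e_s.png",s["pixels"][...,::-1])
cv2.imwrite("pics/e_t.png",cv2.resize(t["pixels"][...,::-1][130:230,140:260],None,fx=6,fy=6,interpolation=cv2.INTER_CUBIC))
cv2.imwrite("pics/e_sc.png",cv2.resize(s["pixels"][...,::-1][170:320,220:400],None,fx=4,fy=4,interpolation=cv2.INTER_CUBIC))
E
```

```text
(no output)
```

View pics/e_s.png

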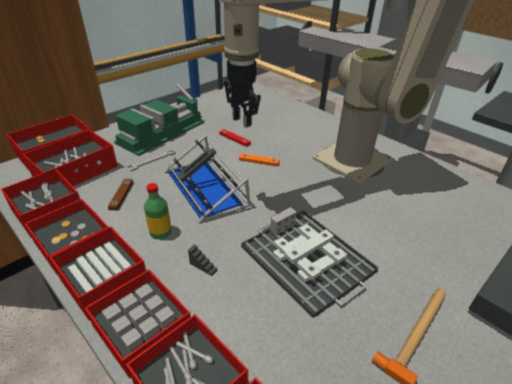

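View pics/e_t.png

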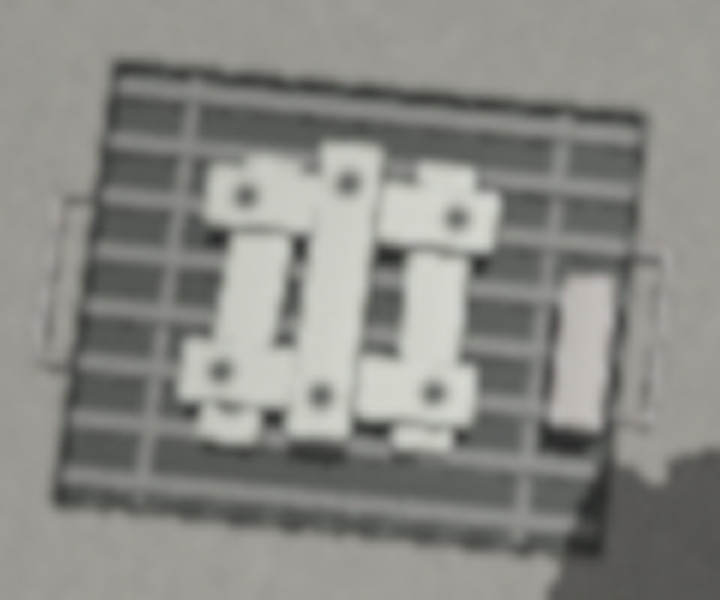

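View pics/e_sc.png

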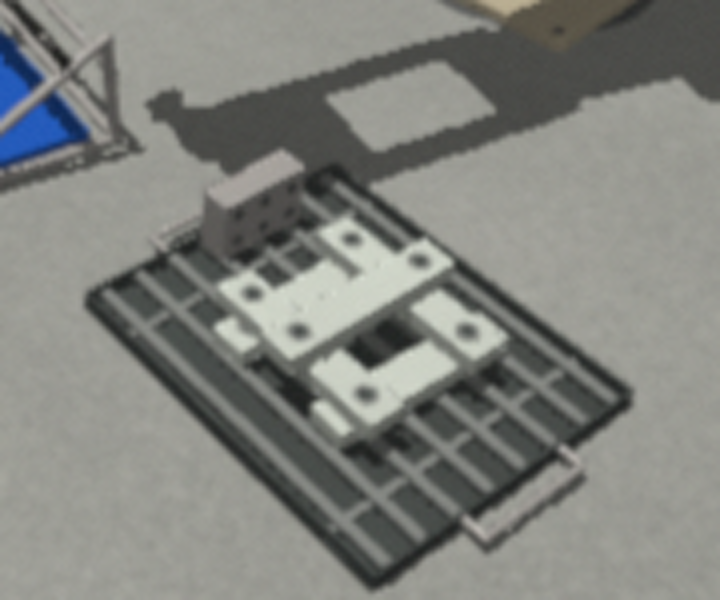

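The stack looks right in both views: top-crop holes of the third rail at (348,183) and (320,396), cross rails at (245,195)/(457,218) and (221,371)/(434,393). I'll do one numeric check before handing in.

```bash
python3 - <<'E'
from g import *
d=pickle.load(open("s3.pkl","rb")); t,s=d['top'],d['scene']; d0=pickle.load(open("s0.pkl","rb"))
f=lambda p:((np.array(p)+.5)/6-.5)+(140,130)
g=lambda p:((np.array(p)+.5)/4-.5)+(220,170)
for n,a,b,z in (('far',(245,195),(457,218),44),('near',(221,371),(434,393),44),('top',(320,396),(348,183),60)):
    A,B=[ray(t,dark(t,f(p)),z) for p in(a,b)]; v=B-A
    print(n,(A+B)/2,'yaw',np.degrees(np.arctan2(v[1],v[0])))
for n,a,b in (('far',(457,218),(252,291)),('far',(245,195),(366,393)),('near',(434,393),(352,238)),('near',(221,371),(468,331)),('top',(348,183),(298,330)),('top',(320,396),(421,259))):
    print(n,'z tri',tri(t,dark(t,f(a)),s,dark(s,g(b)))[2])
for k,(x0,y0,x1,y1) in {'clamp/rack':(165,135,225,220),'bottle':(140,180,175,240),'block':(268,205,300,235),'stepblock':(185,242,220,276),'wrench':(128,148,178,172),'mallet':(370,285,450,384)}.items():
    a,b=[q['scene']['pixels'][y0:y1,x0:x1].astype(int) for q in(d0,d)]
    print(k,'share changed',(np.abs(a-b).max(2)>40).mean().round(3))
st=r.sense(); print(st['time'],st['tool_pos'],np.abs(st['qd']).max())
cv2.imwrite("pics/e_r.png",cv2.resize(np.hstack([q['scene']['pixels'][125:225,160:260] for q in(d0,d)])[...,::-1],None,fx=4,fy=4))
E
```

```text
far [562.7162 205.567   44.    ] yaw -96.63005622144294
near [471.58   216.7622  44.    ] yaw -96.32929492754006
top [517.3024 211.0248  60.    ] yaw -6.533107546307007
far z tri 44.11729904374545
far z tri 44.38364630080223
near z tri 44.44940399666349
near z tri 44.64496456388428
top z tri 60.5636109257915
top z tri 60.412400225355775
clamp/rack share changed 0.26
bottle share changed 0.0
block share changed 0.194
stepblock share changed 0.0
wrench share changed 0.035
mallet share changed 0.0
23.8333 [479.4907 -93.4109 276.897 ] 1.7447627641352115
```

View pics/e_r.png

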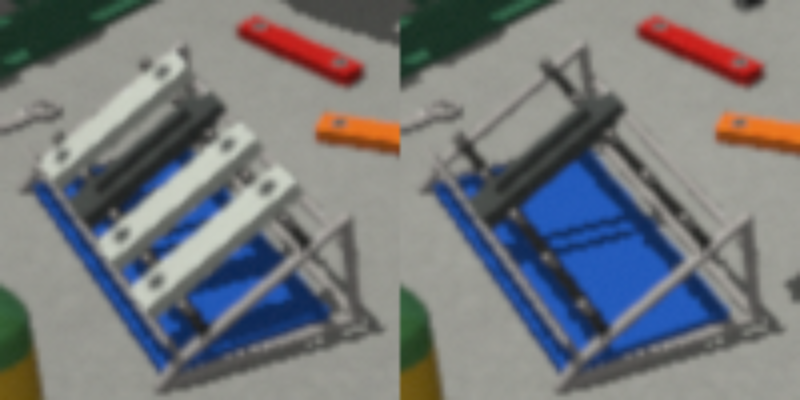

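The side-by-side shows the clamp in the same place before and after. All measurements agree, so I'm handing in.

```bash
python3 - <<'E'
from bench import r
print(r.hand_in())
E
```

```text
the job is handed in; nothing more can be done
None
```

The drying stack is finished and handed in at about 24 s of the 66 s allowed. Each of the three rails was gripped square to the slope and lifted along its normal. Two were laid across the bottom rails and the third across those two, each lowered until contact was felt before release.

**Final camera check:**

| Check | Measured |
|---|---|
| Cross rail centres | (563, 206) and (472, 217) mm, about 92 mm apart |
| Cross rails, angle to the bottom rails | square within about 2.5° |
| Third rail centre | (517, 211) mm, about 2 mm off the stack centre |
| Third rail, angle to the bottom rails | parallel within about 2.5° |
| Top-face heights, two views | about 44.4 mm (cross rails) and 60.5 mm (third rail), against 44 and 60 expected |

**Bystanders:** the bottle, step block and mallet were unchanged between the before and after pictures. The simple pixel comparison did flag the rack/clamp and block areas, and slightly the wrench area. The rails leaving the rack explain the rack area, and I put the other two down to the stack and shadows. By eye the clamp and block stand where they were; I did not look closely at the wrench. I compared the bottom rails before and after by eye only and saw no shift.

**Failed or corrected:** the first grip on the first rail was about 4.5 mm too high, so I re-gripped it before lifting. One early scene-view measurement of the near cross rail read 467 mm and 81°, against 472 mm and 83.7° in the final top view. That difference is well within tolerance.

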